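Close a plaster casting mould: nut by hand, then wrench

ROBOT

A 6-joint arm with a two-finger parallel gripper is mounted at the origin on the work surface. World frame = base frame: x ahead of the robot, y to its left, z up, the work surface at z = 0. Lengths are in m, angles in rad, forces in N, time in s.
With the tool pointing down it reaches from about 0.35 to 0.725 m from the base axis. Payload 4.3 kg.
Tool frame: the origin (TCP) lies at the very end of the fingers, on their centre line; the grasp point (between the pads) lies 19 mm behind it (arm.pinch_z is the z of the grasp point in the tool frame, in m); z points along the fingers, y is the line along which they close (so a half turn about z gives the same grasp; the last joint's range is limited). The gripper opens to 85 mm and grips with 20 to 120 N. Pads are 22 mm wide; open, the fingers measure 114 mm over their backs; the gripper's body (76 mm by 85 mm) begins 54 mm behind the grasp point. The pads swing forward as they close: fully open they stand 13 mm farther back than shut.
Start: joints at [-1.226, 0.377, 0.081, 1.274, 0, 1.46], TCP at [0.253, -0.517, 0.231] pointing down, gripper open.
Joint ranges: [-2.72, 2.72], [-0.84, 1.66], [-1.02, 1.22], [-1.77, 2.12], [-1.37, 1.28], [-3.14, 3.14]. Speed limits (rad/s): [2.57, 2.57, 3.14, 3.14, 3.14, 3.14].

INTERFACE

Orientations are given as a rotation vector (axis times angle).
In Python, from rig import arm gives the robot as it stands.
- The arm moves only by the tool jog_arm, never from a script. Its argument "motion" is a list of rows, each a list of 4 numbers: the shift along the tool's x, y, z normalised to -1 to 1, where 1 is 25 mm, then the turn about the tool's z normalised to -1 to 1, where 1 is 5 degrees. A call has 1 to 12 rows; each row shifts and turns the commanded pose from where the row before left it, along the tool's axes as they then stand; what a row does not reach is not made up. A row lasts 1/10 s, in which the tool goes at most 50 mm and 8.59 degrees, less where a joint would pass 70% of its speed; a pose out of reach is approached as far as the arm can. A call with a number of a shift or a turn outside -1 to 1 is refused whole. A call with a gripper value outside its range is refused whole. "fingers" is the opening, from 0 (shut) to 1 (fully open), set as the call begins (left out, the last holds). The fingers move at their own pace and stop on an object; the grip force is fixed at half the most. Time passes only in rows, so rows that do not move let the fingers close. It gives the time, the measured TCP pose, the force, the opening and the grip force at its end, in the units of the state.
- arm.state(): the state, without advancing time (a new reading comes with each control period).
- arm.snapshot(name): name is "side" or "top" or "wrist"; returns a dict with "img" (400x640x3 uint8, blue, green, red), "fx", "fy", "cx", "cy" (pixels), "R" (3x3) and "t" (3): a world point X has camera coordinates R X + t. Camera axes: x right, y down, z forward; pixel columns grow to the right and rows downward; lengths in m; the calibration is good to about 2 mm. A picture is of the moment at which its call begins. There is no depth.
- arm.job_done(): hands the job in; it is judged then, once.
Trained networks look in a picture, given as the dict that the camera call returned (one of the last four; its "shot" number tells which), for a name from the list of things; names that differ only in an ending like _2 or _b are one class to them, and where a whole thing is asked for, a point or a joint stands for the part that bears it (a point fixed in the world has none). Each returns a list of dicts, best first, with "conf" (0 to 1); they miss things now and then, are a little off and sometimes report something else, mostly with a low value. They report only what shows in the picture. A call takes as long as a camera call. They do not tell look-alikes from the thing itself.
- arm.masks_of(picture, target): "mask" (400x640 bool, what is visible of it) and "extent" ([left, top, right, bottom] in pixels, round what is visible of it).
- arm.tip_of(picture, target): "uv" ([column, row] in pixels: a listed point, or the origin of a listed thing).
The state is a dict: "time": time; "q": joint angles; "joint_vel": joint speeds; "tau": joint torques, N m; "tool_pos": TCP position; "tool_rot": TCP orientation; "wrist_force": force on the tool from outside, world axes, zero at the start; "torque": the same for the moment, N m; "opening": opening from 0.0 (shut) to 1.0 (fully open); "gripper_force": force on a finger pad.
Only numpy, scipy, OpenCV 4.12 (cv2) and the standard library are available. Lean on these libraries where they do the work, as an engineer would, in place of code of your own. Each camera call takes 0.05 s, during which the arm holds its last target. There are 200 camera calls.

TASK

Close the clamp on the plaster mould: turn its square nut clockwise with the fingers until the nut's tab points at the round dot (hand-tight), let go, then take the wrench that fits and use it to tighten the nut further until the tab points at the bar-shaped mark, without going past it. Then lay the wrench flat on its cork mat again and leave the other things where they are.

Things in the scene. Friction and masses are not known exactly. Their poses are not given: they have to be found in the camera images.
- mould: White two-part plaster mould (150 x 150 x 85 mm) on a plywood board (290 x 180 x 15), under a dark clamp bar along its x (270 x 42, top z 112 mm; low bolt head at x +112, to z 119). Fixed. Origin: centre of the board's underside. The nut's upright axis is at x -100, y 0; a round index plate (radius 47, top z 115) round it carries the two marks.
- clampnut: Square steel nut with a round flange, on a stud (18 mm, ends at table height 155 mm). Origin: on its axis, 115 mm above the table; x along its tab. Flange: radius 22.5 mm, top z 5.5; tab 8 mm wide, out to x 34 mm, z 1 to 5. Square  30 x 30 mm, z 5.5 to 33.5 mm; its flats face +-x and +-y. It turns in place, does not rise or sink.
- nut_mid (a point): Point on the nut's axis at mid height of the square.
- nut (a joint): Angle of the nut, rad, growing clockwise seen from above. Starts between 0 and 1; at 2.2 the tab points at the round dot (hand-tight), at 3.0 at the bar mark (tight). Easier to turn at first, then stiffer: 0.2 to 0.35 N m at the start, 0.5 at 2.2, 0.65 at 3.0. It stays where it is left.
- dot_mark (a point): The round dot (8 mm across, 2 mm high) on the index plate, 40 mm from the nut's axis: hand-tight. The point is its top.
- tight_mark (a point): The bar-shaped mark (12 x 5 mm, 2 mm high, pointing to the nut) on the index plate, 40 mm from the nut's axis, at the mould's -x end: tight. The point is its top.
- wrench: The larger steel open-ended wrench, 12 mm thick, 224 mm long, 0.2 to 0.4 kg, loose on the mat. Origin: underside of the handle, 120 mm from the jaw's centre; x points to the jaw, z up. Handle 20 mm wide, x -75 to +88 mm; jaw 33 mm wide inside, 61 outside, open to +x, prongs x 102 to 137 mm, tips flared. Centre of mass about x +35 mm.
- wrench_jaw (a point): Centre of the wrench's jaw at mid thickness: on the nut's axis when the wrench is fully on.
- small_wrench: A smaller wrench of the same shape (jaw 17 mm, 8 mm thick, 160 mm long, handle 14 mm wide): it does not fit the nut; leave it. Origin: underside of its handle, x to the jaw.
- mat: Cork mat, 250 x 270 x 6 mm, fixed on the table. Origin: centre of its underside; x along the 250 mm side. The two wrenches and a spare nut lie on it.
- spare_nut: Loose small dark hex nut, 19 mm across flats, 12 mm high, on the mat; leave it. Origin: centre of its underside.
- cup: Terracotta cup, 68 mm wide, 70 mm high, near the robot; leave it.
- bowl: White bowl, 90 mm wide, 50 mm high, at the back; leave it.
- jar: Closed amber glaze jar, 64 mm wide, 95 mm high, at the back; leave it.
- mug: Blue mug, 76 mm wide, 85 mm high, at the back; leave it.
- rib: Flat wooden rib, 100 x 50 x 10 mm, at the left; leave it.
Mind the look-alikes: they are no part of the job. What is shaped like the wrench but black is not meant.

How it is judged:
By the outcome, as a careful person would: the job done as asked, in the order asked, and still so for the second after the job is handed in, with the robot touching nothing.
It also fails if it takes over 72 s, if anything falls off the work surface, if the arm or the gripper's body presses on something with over 40 N, if the wrist force passes 120 N, or if a joint passes its speed limit or range.

## Working session

There is one attempt and no reset: what is moved stays moved. The work goes in short steps, Python scripts to look and compute and a tool call to move; the robot and the scene stay as the last step left them, time stands still between calls to the robot, and variables do not carry over. Pictures are saved under pics/ and viewed, at most 10 in all, crops included, and the job is handed in when it is done.

Besides the shell and the picture viewer there is one more tool, called after "Emit:" as a command line: name --pt "numbers of a row" for each row, then --argument value for the rest. jog_arm: Moves the arm, as the interface text tells. Scaled input: -1 to 1 covers 25 mm each way for a shift and 5 degrees each way for a turn. Its arguments: {"type":"object","properties":{"motion":{"type":"array"},"fingers":{"type":"number"}},"required":["motion"]}

```bash
ls; mkdir -p pics
cat > h.py <<'E'
import numpy as np, cv2
from rig import arm
from scipy.spatial.transform import Rotation as Ro
def ray(p,uv):
    d=np.array([(uv[0]-p["cx"])/p["fx"],(uv[1]-p["cy"])/p["fy"],1.0]); R=np.array(p["R"]);t=np.array(p["t"])
    return -R.T@t, R.T@d
def onz(p,uv,z):
    c,d=ray(p,uv); return c+d*(z-c[2])/d[2]
def proj(p,X):
    x=np.array(p["R"])@np.array(X)+np.array(p["t"]); return np.array([p["fx"]*x[0]/x[2]+p["cx"],p["fy"]*x[1]/x[2]+p["cy"]])
def tri(obs):
    A=np.zeros((3,3));b=np.zeros(3)
    for p,uv in obs:
        c,d=ray(p,uv);d=d/np.linalg.norm(d);M=np.eye(3)-np.outer(d,d);A+=M;b+=M@c
    return np.linalg.solve(A,b)
E
python3 - <<'E'
from h import *
np.set_printoptions(precision=4,suppress=True)
s=arm.state();print(s['time'],s['q'],s['tool_pos'],s['tool_rot'],arm.pinch_z)
P={n:arm.snapshot(n) for n in("top","side","wrist")}
for n,p in P.items():
    cv2.imwrite(f"pics/{n}0.png",p["img"]); print(n,"cam",ray(p,(0,0))[0])
    for k in("nut_mid","clampnut","dot_mark","tight_mark","wrench","wrench_jaw","small_wrench","mould","spare_nut","mat"):
        print(k,[(np.round(d["uv"],1).tolist(),round(d["conf"],2)) for d in arm.tip_of(p,k)[:3]])
E
```

```text
pics
0.0 [-1.2263  0.378   0.0797  1.2744 -0.      1.4605] [ 0.2524 -0.5159  0.2304] [-3.0588 -0.7078  0.0004] -0.0187
top cam [0.3818 0.0308 1.2069]
nut_mid [([408.8, 220.7], 0.51)]
clampnut [([406.5, 227.2], 0.56)]
dot_mark [([418.7, 233.3], 0.88), ([287.6, 114.3], 0.54)]
tight_mark [([403.1, 238.6], 0.93)]
wrench [([236.5, 184.6], 0.85), ([217.3, 291.9], 0.57), ([408.7, 224.8], 0.51)]
wrench_jaw [([246.2, 311.8], 0.89), ([243.9, 147.6], 0.63)]
small_wrench [([252.8, 192.9], 0.61), ([272.6, 188.6], 0.53)]
mould [([403.3, 194.0], 0.59)]
spare_nut [([407.7, 226.6], 0.63), ([404.5, 237.5], 0.27)]
mat [([252.2, 188.1], 0.79), ([415.4, 235.3], 0.41)]
side cam [0.3043 0.8859 0.5864]
nut_mid [([359.3, 150.4], 0.64)]
clampnut [([356.8, 155.1], 0.5)]
dot_mark [([373.5, 151.9], 0.72), ([360.4, 237.0], 0.25)]
tight_mark [([371.9, 157.9], 0.61)]
wrench [([265.9, 300.7], 0.97), ([435.6, 346.5], 0.88)]
wrench_jaw [([214.4, 282.9], 0.64), ([471.5, 315.9], 0.55)]
small_wrench [([288.3, 264.2], 0.94)]
mould [([327.3, 182.5], 0.68), ([322.3, 358.8], 0.17)]
spare_nut [([317.1, 296.3], 0.6)]
mat [([274.3, 285.2], 0.91)]
wrist cam [ 0.3129 -0.4875  0.3755]
nut_mid []
clampnut []
dot_mark []
tight_mark []
wrench []
wrench_jaw []
small_wrench []
mould []
spare_nut []
mat []
```

View pics/top0.png

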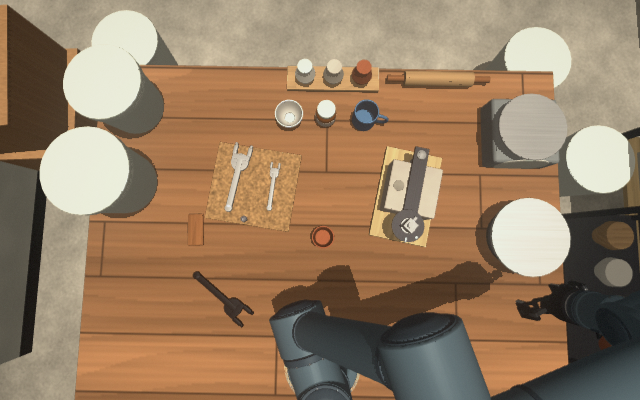

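View pics/side0.png

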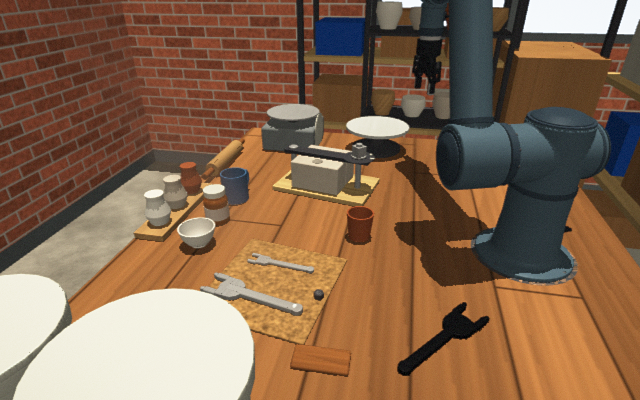

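Top view: the candidates for "wrench" are the larger steel one on the mat (236,184, jaw at 243,150), the smaller steel one (272,190) and the black look-alike on the table (222,295). The larger steel one on the mat fits the description. The nut is at (408,226) and the dot at (419,233). I'll confirm this in one enlarged crop.

Run:
```python
from h import *
np.set_printoptions(precision=4,suppress=True)
P={n:arm.snapshot(n) for n in("top","side")}
t,s=P["top"],P["side"]
a=cv2.resize(t["img"][135:240,195:305],(400,382),interpolation=cv2.INTER_CUBIC)
b=cv2.resize(t["img"][140:250,365:470],(400,382),interpolation=cv2.INTER_CUBIC)
cv2.imwrite("pics/crop1.png",np.hstack([a,b]))
print("fx",t["fx"])
print("nut_mid",tri([(t,(408.8,220.7)),(s,(359.3,150.4))]))
print("dot",tri([(t,(418.7,233.3)),(s,(373.5,151.9))]),onz(t,(418.7,233.3),.117))
print("tight",onz(t,(403.1,238.6),.117), "nut@.115",onz(t,(406.5,227.2),.115))
print("wrench",tri([(t,(236.5,184.6)),(s,(265.9,300.7))]),onz(t,(236.5,184.6),.006))
print("jaw",tri([(t,(243.9,147.6)),(s,(214.4,282.9))]),onz(t,(243.9,147.6),.012))
m=arm.masks_of(t,"wrench")
for d in m: print(d["conf"],d["extent"],d["mask"].sum())
R=Ro.from_rotvec(arm.state()["tool_rot"]).as_matrix();print(R)
```

```text
fx 379.94734547259645
nut_mid [ 0.4292 -0.2359  0.1349]
dot [ 0.3925 -0.2672  0.1207] [ 0.4027 -0.2676  0.117 ]
tight [ 0.3869 -0.223   0.117 ] nut@.115 [ 0.4195 -0.2334  0.115 ]
wrench [0.547  0.2814 0.0012] [0.5497 0.2812 0.006 ]
jaw [0.6672 0.2604 0.0102] [0.6692 0.2609 0.012 ]
0.96 [191.9, 270.5, 252.9, 323.5] 669
[[ 0.8983  0.4393  0.    ]
 [ 0.4393 -0.8983 -0.    ]
 [-0.      0.     -1.    ]]
```

View pics/crop1.png

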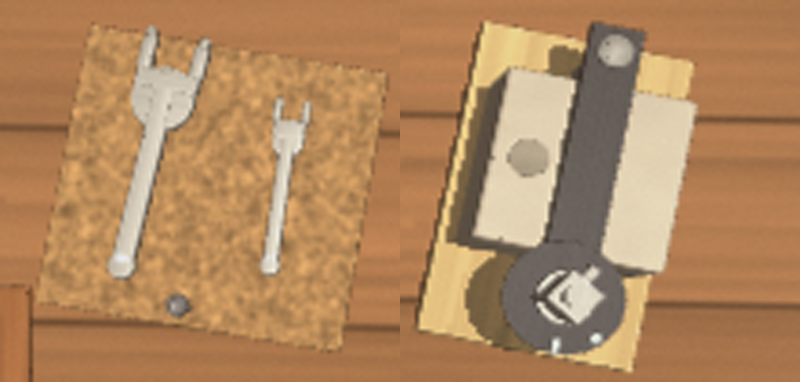

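The crop shows the larger steel wrench on the mat's left with its jaw pointing away from the robot (crop 165,75). The nut's tab points up and right (590,270), the dot is at (597,338) and the bar mark at (557,345). I'll go with that wrench, but the nut comes first.

```bash
cat >> h.py <<'E'
def plan(x,y,z,th,n,cur=None,show=True):
    """rows from the present pose to TCP x,y,z with tool-x heading th (deg)"""
    s=arm.state(); R=Ro.from_rotvec(s["tool_rot"]).as_matrix()
    p=np.array(s["tool_pos"]); a=np.degrees(np.arctan2(R[1,0],R[0,0]))
    if cur is not None: p=np.array(cur[:3]); a=cur[3]
    p0=p.copy(); a0=a; T=np.array([x,y,z]); dth=(th-a+180)%360-180; rows=[]
    for i in range(1,n+1):
        w=p0+(T-p0)*i/n-p; c,sn=np.cos(np.radians(a)),np.sin(np.radians(a))
        Rt=np.array([[c,sn,0],[sn,-c,0],[0,0,-1.]])
        sh=np.round(Rt.T@w/0.025,2); tu=round(-(a0+dth*i/n-a)/5,2)
        rows.append([float(v)+0 for v in sh]+[float(tu)+0]); p=p+Rt@(sh*.025); a-=tu*5
    for k in range(0,n,12): print(rows[k:k+12])
    if np.abs(rows).max()>1: print("TOO BIG")
    return [*p,a]
E
python3 -c "
from h import *
print(plan(.41,-.245,.25,132,24))"
```

```text
[[0.43, -0.29, -0.03, -0.88], [0.46, -0.26, -0.03, -0.89], [0.47, -0.22, -0.03, -0.88], [0.49, -0.18, -0.03, -0.88], [0.51, -0.15, -0.04, -0.88], [0.51, -0.11, -0.03, -0.89], [0.52, -0.06, -0.03, -0.88], [0.52, -0.03, -0.03, -0.88], [0.52, 0.01, -0.03, -0.89], [0.52, 0.06, -0.03, -0.88], [0.52, 0.09, -0.03, -0.88], [0.5, 0.13, -0.03, -0.88]]
[[0.5, 0.18, -0.03, -0.89], [0.48, 0.2, -0.04, -0.88], [0.46, 0.25, -0.03, -0.88], [0.44, 0.28, -0.03, -0.89], [0.42, 0.31, -0.03, -0.88], [0.39, 0.35, -0.03, -0.88], [0.37, 0.37, -0.03, -0.88], [0.34, 0.4, -0.03, -0.89], [0.3, 0.43, -0.03, -0.88], [0.27, 0.45, -0.04, -0.88], [0.24, 0.46, -0.03, -0.89], [0.19, 0.49, -0.03, -0.88]]
[np.float64(0.4101442574220005), np.float64(-0.2450332931540921), np.float64(0.25006585884613153), np.float64(132.00877886210054)]
```

Emit:
jog_arm --pt "0.4 -0.3 0 -0.9" --pt "0.5 -0.3 0 -0.9" --pt "0.5 -0.2 0 -0.9" --pt "0.5 -0.2 0 -0.9" --pt "0.5 -0.1 -0.1 -0.9" --pt "0.5 -0.1 -0.1 -0.9" --pt "0.5 -0.1 0 -0.9" --pt "0.5 0 -0.1 -0.9" --pt "0.5 0 0 -0.9" --pt "0.5 0.1 -0.1 -0.9" --pt "0.5 0.1 0 -0.9" --pt "0.5 0.1 -0.1 -0.9" --fingers 1

```text
time: 3.0
tool_pos: [0.3302, -0.3815, 0.2437]
tool_rot: [-2.402, -2.024, -0.0]
wrist_force: [0.6, 0.1, -0.7]
opening: 1.001
gripper_force: 0.0
```

Emit:
jog_arm --pt "0.5 0.2 0 -0.9" --pt "0.5 0.2 0 -0.9" --pt "0.5 0.2 0 -0.9" --pt "0.4 0.3 0 -0.9" --pt "0.4 0.3 0 -0.9" --pt "0.4 0.3 0 -0.9" --pt "0.4 0.4 0 -0.9" --pt "0.3 0.4 0 -0.9" --pt "0.3 0.4 0 -0.9" --pt "0.3 0.4 0 -0.9" --pt "0.2 0.5 0 -0.9" --pt "0.2 0.5 0 -0.5"

```text
time: 4.2
tool_pos: [0.4043, -0.244, 0.2439]
tool_rot: [1.273, 2.871, -0.0]
wrist_force: [1.0, 0.0, 0.3]
opening: 1.0
gripper_force: 0.0
```

Run:
```python
from h import *
np.set_printoptions(precision=4,suppress=True)
s=arm.state();R=Ro.from_rotvec(s["tool_rot"]).as_matrix()
print(s["time"],s["q"],s["tool_pos"],np.degrees(np.arctan2(R[1,0],R[0,0])))
w=arm.snapshot("wrist"); cv2.imwrite("pics/w1.png",w["img"]); print(ray(w,(320,200)))
for k in("nut_mid","clampnut","dot_mark","tight_mark"):
    print(k,[(np.round(d["uv"],1).tolist(),round(d["conf"],2)) for d in arm.tip_of(w,k)[:3]])
```

```text
4.2 [-0.6774  0.1648 -0.1719  1.2336 -0.      0.1574] [ 0.4043 -0.244   0.2439] 132.16538518506752
(array([ 0.3585, -0.1948,  0.3889]), array([ 0.1871, -0.1868, -0.9645]))
nut_mid [([340.5, 208.8], 0.77)]
clampnut [([336.5, 202.6], 0.82)]
dot_mark [([291.4, 198.4], 0.79)]
tight_mark [([309.9, 168.0], 0.89)]
```

View pics/w1.png

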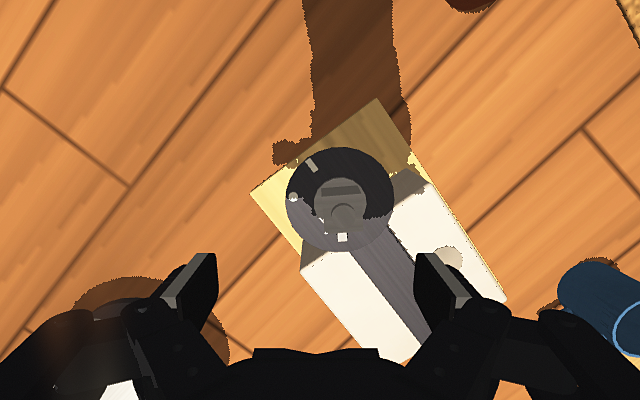

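Wrist view: nut at (338,203), its tab at (342,237), the bar mark at (311,166) and the dot at (292,197). Next I'll compute their positions.

Run:
```python
from h import *
np.set_printoptions(precision=4,suppress=True)
w=arm.snapshot("wrist");t=arm.snapshot("top")
D=onz(w,(292,197.5),.117);T=onz(w,(311,166.5),.117)
N=onz(w,(336.5,202.6),.115);M=onz(w,(340.5,208.8),.1345);tab=onz(w,(342,237),.120)
print("dot",D,"tight",T,"nut",N,M,"tab",tab)
# axis from marks: 40 mm from both, angle 0.8 between -> check
print("tri mid",tri([(w,(340.5,208.8)),(t,(408.8,220.7))]),"tri tight",tri([(w,(311,166.5)),(t,(403.1,238.6))]),"tri dot",tri([(w,(292,197.5)),(t,(418.7,233.3))]))
# plate ellipse: dark plate outline around nut -> circle fit at z .115 via Hough of rectified view
s=1e-3*0.4; c=(N+M)[:2]/2; n=400
X=np.array([[c[0]+.08,c[1]+.08],[c[0]+.08,c[1]-.08],[c[0]-.08,c[1]-.08],[c[0]-.08,c[1]+.08]])
H=cv2.getPerspectiveTransform(np.float32([proj(w,[*q,.115]) for q in X]),np.float32([[0,0],[400,0],[400,400],[0,400]]))
r=cv2.warpPerspective(w["img"],H,(400,400),flags=cv2.INTER_CUBIC)
g=cv2.cvtColor(r,cv2.COLOR_BGR2GRAY)
h=cv2.HoughCircles(cv2.medianBlur(g,5),cv2.HOUGH_GRADIENT,2,50,param1=80,param2=20,minRadius=113,maxRadius=122)
if h is not None:
    for u,v,rr in h[0][:3]: print("circle",c[0]+.08-v*4e-4,c[1]+.08-u*4e-4,rr*.4e-3)
H2=cv2.getPerspectiveTransform(np.float32([proj(w,[*q,.1205]) for q in X]),np.float32([[0,0],[400,0],[400,400],[0,400]]))
r2=cv2.warpPerspective(w["img"],H2,(400,400),flags=cv2.INTER_CUBIC)
cv2.imwrite("pics/rect.png",cv2.convertScaleAbs(np.hstack([r,r2]),alpha=1.5)); print("centre",c)
```

```text
dot [ 0.3914 -0.2626  0.117 ] tight [ 0.3857 -0.2318  0.117 ] nut [ 0.4233 -0.2408  0.115 ] [ 0.4246 -0.2392  0.1345] tab [ 0.447  -0.2596  0.12  ]
tri mid [ 0.4402 -0.2497  0.0752] tri tight [ 0.389  -0.2368  0.0657] tri dot [ 0.4035 -0.2887  0.0263]
circle 0.4243227847198745 -0.23797505351807535 0.04656
circle 0.4715227827708026 -0.2715750485947317 0.04656
circle 0.4115227841119071 -0.2707750499537176 0.04744
centre [ 0.4239 -0.24  ]
```

View pics/rect.png

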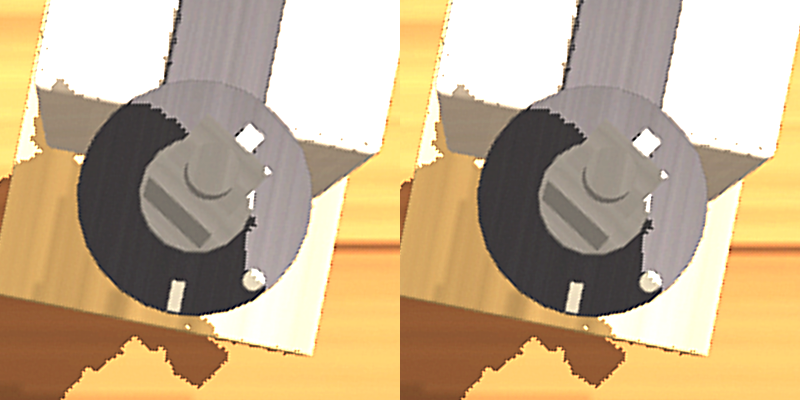

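Axis at (0.4246, -0.2379), tight mark heading 170°, dot heading 216°, tab at -42.4° (nut about 0.42 rad). I'll align, go down to TCP z 0.124, grip, then turn about 102° clockwise.

Emit:
jog_arm --pt "-0.18 0.38 0 -0.54" --pt "-0.18 0.38 0 -0.54" --pt "0 0 0.6 0" --pt "0 0 0.6 0" --pt "0 0 0.6 0" --pt "0 0 0.6 0" --pt "0 0 0.6 0" --pt "0 0 0.6 0" --pt "0 0 0.6 0" --pt "0 0 0.3 0" --pt "0 0 0.3 0" --pt "0 0 0 0"

```text
time: 5.75
tool_pos: [0.4238, -0.2376, 0.1231]
tool_rot: [-1.138, -2.927, -0.001]
wrist_force: [0.3, 0.5, -0.1]
opening: 0.996
gripper_force: 0.0
```

Emit:
jog_arm --pt "0 0 0 0" --pt "0 0 0 0" --pt "0 0 0 0" --pt "0 0 0 0" --pt "0 0 0 0" --pt "0 0 0 0" --pt "0 0 0 0" --pt "0 0 0 0" --fingers 0

```text
time: 6.55
tool_pos: [0.4255, -0.2369, 0.1248]
tool_rot: [1.138, 2.925, 0.005]
wrist_force: [2.9, 4.5, 4.0]
opening: 0.339
gripper_force: 59.8
```

Emit:
jog_arm --pt "0 0 0 0.5" --pt "0 0 0 1" --pt "0 0 0 1" --pt "0 0 0 1" --pt "0 0 0 1" --pt "0 0 0 1" --pt "0 0 0 1" --pt "0 0 0 1" --pt "0 0 0 1" --pt "0 0 0 1" --pt "0 0 0 0.5" --pt "0 0 0 0"

```text
time: 7.75
tool_pos: [0.4248, -0.2372, 0.1248]
tool_rot: [2.269, 2.171, 0.004]
wrist_force: [0.9, 4.5, 4.6]
opening: 0.336
gripper_force: 59.9
```

Run:
```python
from h import *
np.set_printoptions(precision=4,suppress=True)
s=arm.state();R=Ro.from_rotvec(s["tool_rot"]).as_matrix()
print(s["time"],s["q"],s["tool_pos"],np.degrees(np.arctan2(R[1,0],R[0,0])),s["wrist_force"],s["torque"],s["opening"])
```

```text
7.75 [-0.6412  0.2617 -0.3678  0.9401  0.0024  0.9737] [ 0.4248 -0.2372  0.1248] 87.4723630326718 [0.9094 4.4581 4.6249] [ 0.6781 -0.1212 -0.1327] 0.33649819113269497
```

Emit:
jog_arm --pt "0 0 0 0.5" --pt "0 0 0 1" --pt "0 0 0 1" --pt "0 0 0 1" --pt "0 0 0 1" --pt "0 0 0 1" --pt "0 0 0 1" --pt "0 0 0 1" --pt "0 0 0 1" --pt "0 0 0 1" --pt "0 0 0 0.7" --pt "0 0 0 0"

```text
time: 8.95
tool_pos: [0.4241, -0.2369, 0.1248]
tool_rot: [-2.983, -0.982, -0.003]
wrist_force: [-1.8, 5.7, 6.9]
opening: 0.338
gripper_force: 60.2
```

Emit:
jog_arm --pt "0 0 0 0" --pt "0 0 0 0" --pt "0 0 0 0" --pt "0 0 0 0" --pt "0 0 0 0" --pt "0 0 0 0" --fingers 1

```text
time: 9.55
tool_pos: [0.4239, -0.238, 0.1237]
tool_rot: [2.984, 0.983, -0.0]
wrist_force: [-0.6, -0.0, -0.1]
opening: 1.0
gripper_force: 0.0
```

Emit:
jog_arm --pt "0 0 -0.5 0" --pt "0 0 -1 0" --pt "0 0 -1 0" --pt "0 0 -1 0" --pt "0 0 -1 0" --pt "0 0 -0.5 0" --pt "0 0 0 0"

```text
time: 10.25
tool_pos: [0.4251, -0.2388, 0.2509]
tool_rot: [2.98, 0.982, 0.004]
wrist_force: [1.2, 0.4, 0.1]
opening: 1.001
gripper_force: 0.0
```

```bash
cat >> h.py <<'E'
def rectify(w,c,z,name,half=.08):
    X=[[c[0]+half,c[1]+half],[c[0]+half,c[1]-half],[c[0]-half,c[1]-half],[c[0]-half,c[1]+half]]
    H=cv2.getPerspectiveTransform(np.float32([proj(w,[*q,z]) for q in X]),np.float32([[0,0],[400,0],[400,400],[0,400]]))
    return cv2.warpPerspective(w["img"],H,(400,400),flags=cv2.INTER_CUBIC)
E
python3 - <<'E'
from h import *
np.set_printoptions(precision=4,suppress=True)
s=arm.state();R=Ro.from_rotvec(s["tool_rot"]).as_matrix()
print(s["time"],s["q"],s["tool_pos"],np.degrees(np.arctan2(R[1,0],R[0,0])),s["opening"])
w=arm.snapshot("wrist");c=(.4246,-.2379)
cv2.imwrite("pics/r2.png",cv2.convertScaleAbs(np.hstack([rectify(w,c,.117,0),rectify(w,c,.120,0)]),alpha=1.5))
for k in("nut_mid","clampnut","dot_mark","tight_mark"):
    print(k,[(onz(w,d["uv"],dict(nut_mid=.1345,clampnut=.115).get(k,.117)),round(d["conf"],2)) for d in arm.tip_of(w,k)[:2]])
E
```

```text
10.25 [-0.642   0.1903 -0.1228  1.2533 -0.0001  1.8633] [ 0.4251 -0.2388  0.2509] 36.457050673681685 1.0007458633806783
nut_mid [(array([ 0.4222, -0.2374,  0.1345]), 0.97)]
clampnut [(array([ 0.4239, -0.2381,  0.115 ]), 0.96)]
dot_mark [(array([ 0.3921, -0.2605,  0.117 ]), 0.62)]
tight_mark [(array([ 0.3829, -0.2334,  0.117 ]), 0.95)]
```

View pics/r2.png

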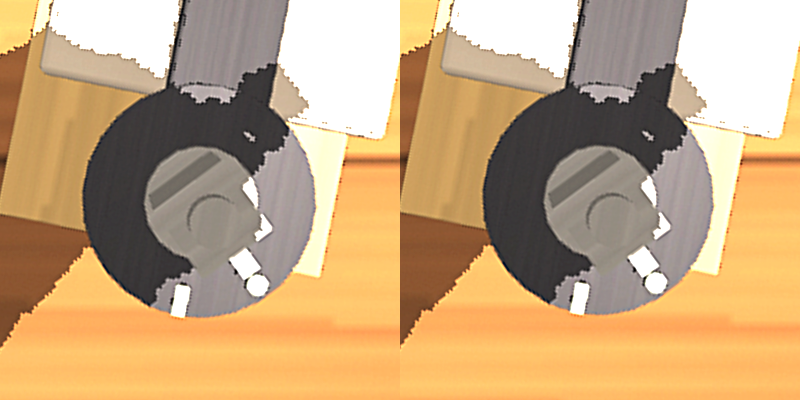

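The tab now points at the dot (tab at 246,263, dot at 256,285), so the nut is hand-tight and released. Next is the wrench: I'll hover over the mat with heading 170°.

```bash
python3 -c "
from h import *
plan(.575,.277,.25,170.4,28)"
```

```text
[[0.61, -0.46, 0.0, -0.96], [0.65, -0.41, -0.01, -0.95], [0.68, -0.36, 0.0, -0.96], [0.7, -0.29, 0.0, -0.96], [0.73, -0.24, -0.01, -0.95], [0.75, -0.17, 0.0, -0.96], [0.76, -0.12, 0.0, -0.96], [0.76, -0.04, -0.01, -0.95], [0.77, 0.01, 0.0, -0.96], [0.76, 0.08, 0.0, -0.96], [0.75, 0.14, -0.01, -0.95], [0.74, 0.21, 0.0, -0.96]]
[[0.72, 0.26, -0.01, -0.96], [0.69, 0.33, 0.0, -0.95], [0.67, 0.38, 0.0, -0.96], [0.63, 0.43, -0.01, -0.96], [0.59, 0.49, 0.0, -0.95], [0.55, 0.54, 0.0, -0.96], [0.5, 0.57, -0.01, -0.96], [0.46, 0.62, 0.0, -0.95], [0.4, 0.66, 0.0, -0.96], [0.34, 0.68, -0.01, -0.96], [0.29, 0.71, 0.0, -0.96], [0.22, 0.73, 0.0, -0.95]]
[[0.16, 0.75, -0.01, -0.96], [0.1, 0.76, 0.0, -0.96], [0.04, 0.77, 0.0, -0.95], [-0.03, 0.76, -0.01, -0.96]]
```

Emit:
jog_arm --pt "0.6 -0.45 0 -0.95" --pt "0.65 -0.4 0 -0.95" --pt "0.7 -0.35 0 -0.95" --pt "0.7 -0.3 0 -0.95" --pt "0.75 -0.25 0 -0.95" --pt "0.75 -0.15 0 -0.95" --pt "0.75 -0.1 0 -0.95" --pt "0.75 -0.05 0 -0.95" --pt "0.75 0 0 -0.95" --pt "0.75 0.1 0 -0.95" --pt "0.75 0.15 0 -0.95" --pt "0.75 0.2 0 -0.95"

```text
time: 11.7
tool_pos: [0.4904, -0.0178, 0.2477]
tool_rot: [-2.149, -2.29, 0.002]
wrist_force: [0.4, -0.6, -0.7]
opening: 0.998
gripper_force: 0.0
```

Emit:
jog_arm --pt "0.7 0.25 0 -0.95" --pt "0.7 0.35 0 -0.95" --pt "0.65 0.4 0 -0.95" --pt "0.65 0.45 0 -0.95" --pt "0.6 0.5 0 -0.95" --pt "0.55 0.55 0 -0.95" --pt "0.5 0.55 0 -0.95" --pt "0.45 0.6 0 -0.95" --pt "0.4 0.65 0 -0.95" --pt "0.35 0.7 0 -0.95" --pt "0.3 0.7 0 -0.95" --pt "0.2 0.75 0 -0.95"

```text
time: 12.9
tool_pos: [0.5586, 0.2019, 0.2475]
tool_rot: [-0.795, -3.037, 0.002]
wrist_force: [-0.1, 0.0, 0.3]
opening: 1.002
gripper_force: 0.0
```

Emit:
jog_arm --pt "0.15 0.75 0 -0.95" --pt "0.1 0.75 0 -0.95" --pt "0.05 0.75 0 -0.95" --pt "0 0.75 0 -0.95" --pt "0 0 0 0" --pt "0 0 0 0"

```text
time: 13.5
tool_pos: [0.5804, 0.2734, 0.2476]
tool_rot: [-0.29, -3.127, 0.002]
wrist_force: [0.1, -0.7, -0.1]
opening: 0.993
gripper_force: 0.0
```

Run:
```python
from h import *
np.set_printoptions(precision=4,suppress=True)
s=arm.state();R=Ro.from_rotvec(s["tool_rot"]).as_matrix()
print(s["time"],s["q"],s["tool_pos"],np.degrees(np.arctan2(R[1,0],R[0,0])),s["opening"])
w=arm.snapshot("wrist");cv2.imwrite("pics/w3.png",w["img"])
for k in("wrench","wrench_jaw"):
    print(k,[(np.round(d["uv"],1),onz(w,d["uv"],.006 if k=="wrench" else .012),round(d["conf"],2)) for d in arm.tip_of(w,k)[:3]])
for d in arm.masks_of(w,"wrench")[:3]: print(d["conf"],d["extent"],d["mask"].sum())
```

```text
13.5 [ 0.3417  0.5239  0.3509  1.3998 -0.0006  0.5264] [0.5804 0.2734 0.2476] 169.41541817816656 0.9928882521418048
wrench [(array([324.1, 141. ]), array([0.5488, 0.2878, 0.006 ]), 0.85)]
wrench_jaw [(array([320.9, 235.4]), array([0.6609, 0.2635, 0.012 ]), 0.93)]
0.73 [299.6, 57.2, 347.1, 252.7] 4977
```

View pics/w3.png

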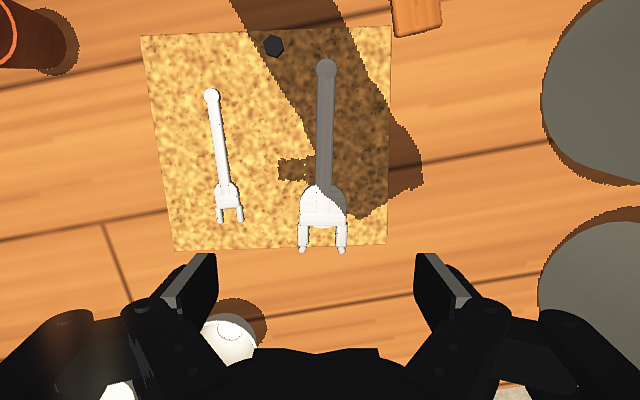

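The larger steel wrench's handle runs from (326,58) to (321,190), its jaw tips are at (302,250) and (342,250), and it lies on the mat. The small wrench is at left (225,150) and the spare nut at (273,46). Next I'll measure the handle's midline from the mask.

```bash
cat > wr.py <<'E'
from h import *
np.set_printoptions(precision=4,suppress=True)
w=arm.snapshot("wrist"); t=arm.snapshot("top")
m=arm.masks_of(w,"wrench")[0]["mask"]
n,l,st,_=cv2.connectedComponentsWithStats(m.astype(np.uint8)); m=l==1+np.argmax(st[1:,4])
v,u=np.nonzero(m); P=np.array([onz(w,q,.018)[:2] for q in zip(u,v)])
rows=[]
for r in np.unique(v):
    k=u[v==r]; 
    a,b=onz(w,(k.min()-.5,r),.018),onz(w,(k.max()+.5,r),.018); wd=np.linalg.norm(a-b)
    if .015<wd<.0245: rows.append(np.r_[(a+b)[:2]/2,wd])
rows=np.array(rows); k=np.polyfit(rows[:,0],rows[:,1],1)
print("handle rows",len(rows),"width",np.median(rows[:,2]),"heading",np.degrees(np.arctan(k[0])),"line",k,"res",np.std(rows[:,1]-np.polyval(k,rows[:,0])))
d=np.array([1,k[0]])/np.hypot(1,k[0]); s_=P@d
print("extent along",np.ptp(s_)); back=d*s_.min()+np.array([-k[0],1])/np.hypot(1,k[0])*(k[1]/np.hypot(1,k[0])); front=back+d*np.ptp(s_)
print("back",back,"front",front,"origin from front-137mm",front-.137*d,"from jaw-net")
jw=arm.tip_of(w,"wrench_jaw")[0]["uv"]; jt=[q["uv"] for q in arm.tip_of(t,"wrench_jaw")]
print("jaw z by two views",[tri([(w,jw),(t,q)]) for q in jt])
E
python3 wr.py
```

```text
handle rows 120 width 0.020035326060555518 heading -11.610797552705304 line [-0.2055  0.4003] res 0.0002862103304878702
extent along 0.22298394382860376
back [0.4626 0.3052] front [0.6811 0.2603] origin from front-137mm [0.5469 0.2879] from jaw-net
jaw z by two views [array([0.6695, 0.2664, 0.0095])]
```

Emit:
jog_arm --pt "0.03 0.3 0.5 0.2" --pt "0 0 1 0" --pt "0 0 1 0" --pt "0 0 1 0" --pt "0 0 1 0" --pt "0 0 1 0" --pt "0 0 1 0" --pt "0 0 0.8 0" --pt "0 0 0 0" --pt "0 0 0 0" --fingers 0.6

```text
time: 14.95
tool_pos: [0.5808, 0.2812, 0.0657]
tool_rot: [-0.316, -3.124, 0.001]
wrist_force: [0.7, 0.6, 0.5]
opening: 0.599
gripper_force: 0.0
```

Run:
```python
from h import *
np.set_printoptions(precision=4,suppress=True)
s=arm.state();R=Ro.from_rotvec(s["tool_rot"]).as_matrix()
print(s["time"],s["q"],s["tool_pos"],np.degrees(np.arctan2(R[1,0],R[0,0])),s["opening"],R[:,2])
```

```text
14.95 [ 0.3527  0.6073  0.0143  0.9793 -0.      0.5542] [0.5808 0.2812 0.0657] 168.4543483368599 0.5993843361745467 [-0.0014 -0.0005 -1.    ]
```

Emit:
jog_arm --pt "0 0 0.6 0" --pt "0 0 0.6 0" --pt "0 0 0.5 0" --pt "0 0 0.4 0" --pt "0 0 0.15 0" --pt "0 0 0 0"

```text
time: 15.55
tool_pos: [0.5813, 0.2811, 0.0097]
tool_rot: [-0.316, -3.125, 0.001]
wrist_force: [-0.6, 0.1, 0.2]
opening: 0.596
gripper_force: 0.0
```

Emit:
jog_arm --pt "0 0 0 0" --pt "0 0 0 0" --pt "0 0 0 0" --pt "0 0 0 0" --pt "0 0 0 0" --pt "0 0 0 0" --pt "0 0 0 0" --fingers 0

```text
time: 16.25
tool_pos: [0.5822, 0.2815, 0.0111]
tool_rot: [0.316, 3.124, 0.001]
wrist_force: [-0.6, 0.9, 6.4]
opening: 0.206
gripper_force: 60.0
```

Emit:
jog_arm --pt "0 0 -0.3 0" --pt "0 0 -0.7 0" --pt "0 0 -1 0" --pt "0 0 -1 0" --pt "0 0 -1 0" --pt "0 0 -1 0" --pt "0 0 -1 0" --pt "0 0 -1 0" --pt "0 0 -0.5 0" --pt "0 0 0 0"

```text
time: 17.25
tool_pos: [0.5824, 0.2814, 0.1995]
tool_rot: [0.316, 3.123, 0.002]
wrist_force: [-0.6, -0.1, -2.6]
opening: 0.214
gripper_force: 59.1
```

The wrench is gripped and lifted. Next I carry it to a standoff on the nut's -y side.

```bash
python3 -c "
from h import *
plan(.513,-.358,.2,306.5,32)"
```

```text
[[-0.07, -0.8, 0.0, -0.86], [-0.02, -0.8, 0.0, -0.87], [0.05, -0.81, 0.0, -0.86], [0.1, -0.79, 0.0, -0.86], [0.17, -0.79, 0.0, -0.86], [0.22, -0.77, 0.0, -0.87], [0.29, -0.76, 0.0, -0.86], [0.33, -0.73, -0.01, -0.86], [0.39, -0.7, 0.0, -0.86], [0.45, -0.67, 0.0, -0.87], [0.49, -0.63, 0.0, -0.86], [0.54, -0.6, 0.0, -0.86]]
[[0.58, -0.55, 0.0, -0.87], [0.62, -0.51, 0.0, -0.86], [0.66, -0.46, 0.0, -0.86], [0.7, -0.41, 0.0, -0.86], [0.72, -0.36, 0.0, -0.87], [0.74, -0.3, 0.0, -0.86], [0.77, -0.25, 0.0, -0.86], [0.78, -0.18, 0.0, -0.87], [0.79, -0.13, 0.0, -0.86], [0.8, -0.06, 0.0, -0.86], [0.81, -0.01, -0.01, -0.86], [0.8, 0.05, 0.0, -0.87]]
[[0.8, 0.12, 0.0, -0.86], [0.78, 0.17, 0.0, -0.86], [0.77, 0.23, 0.0, -0.86], [0.75, 0.29, 0.0, -0.87], [0.73, 0.35, 0.0, -0.86], [0.69, 0.4, 0.0, -0.86], [0.67, 0.45, 0.0, -0.87], [0.63, 0.5, 0.0, -0.86]]
```

Emit:
jog_arm --pt "-0.05 -0.8 0 -0.86" --pt "0 -0.8 0 -0.86" --pt "0.05 -0.8 0 -0.86" --pt "0.1 -0.8 0 -0.86" --pt "0.15 -0.8 0 -0.86" --pt "0.2 -0.75 0 -0.86" --pt "0.3 -0.75 0 -0.86" --pt "0.35 -0.75 0 -0.86" --pt "0.4 -0.7 0 -0.86" --pt "0.45 -0.65 0 -0.86" --pt "0.5 -0.65 0 -0.86" --pt "0.55 -0.6 0 -0.86"

```text
time: 18.45
tool_pos: [0.5524, 0.0403, 0.1957]
tool_rot: [1.079, -2.947, -0.002]
wrist_force: [-0.3, -0.7, -3.4]
opening: 0.208
gripper_force: 59.2
```

Emit:
jog_arm --pt "0.6 -0.55 0 -0.86" --pt "0.6 -0.5 0 -0.86" --pt "0.65 -0.45 0 -0.86" --pt "0.7 -0.4 0 -0.86" --pt "0.7 -0.35 0 -0.86" --pt "0.75 -0.3 0 -0.86" --pt "0.75 -0.25 0 -0.86" --pt "0.8 -0.2 0 -0.86" --pt "0.8 -0.15 0 -0.86" --pt "0.8 -0.05 0 -0.86" --pt "0.8 0 0 -0.86" --pt "0.8 0.05 0 -0.86"

```text
time: 19.65
tool_pos: [0.5255, -0.198, 0.1957]
tool_rot: [2.256, -2.185, -0.005]
wrist_force: [-0.0, -0.8, -2.7]
opening: 0.209
gripper_force: 59.2
```

Emit:
jog_arm --pt "0.8 0.1 0 -0.86" --pt "0.8 0.15 0 -0.86" --pt "0.75 0.25 0 -0.86" --pt "0.75 0.3 0 -0.86" --pt "0.75 0.35 0 -0.86" --pt "0.7 0.4 0 -0.86" --pt "0.65 0.45 0 -0.86" --pt "0.65 0.5 0 -0.86" --pt "0 0 0 0" --pt "0 0 0 0"

```text
time: 20.65
tool_pos: [0.508, -0.3578, 0.1958]
tool_rot: [-2.798, 1.426, 0.005]
wrist_force: [-0.6, 0.6, -2.7]
opening: 0.21
gripper_force: 59.2
```

Run:
```python
from h import *
np.set_printoptions(precision=4,suppress=True)
s=arm.state();R=Ro.from_rotvec(s["tool_rot"]).as_matrix()
th=np.degrees(np.arctan2(R[1,0],R[0,0]));p=np.array(s["tool_pos"])
print(s["time"],s["q"],p,th,s["opening"],s["wrist_force"],R[:,2])
w=arm.snapshot("wrist");cv2.imwrite("pics/w4.png",w["img"])
A=np.array([.4242,-.2378])
d=np.array([np.cos(np.radians(th)),np.sin(np.radians(th))])
print("expected jaw",p[:2]-.0843*d, "px",proj(w,[*(p[:2]-.0843*d),p[2]+.001]))
for k,z in(("wrench_jaw",p[2]+.001),("nut_mid",.1345),("clampnut",.115)):
    print(k,[(np.round(q["uv"],1),onz(w,q["uv"],z),round(q["conf"],2)) for q in arm.tip_of(w,k)[:2]])
```

```text
20.65 [-0.7158  0.4871  0.1582  1.2451  0.0004 -2.9144] [ 0.508  -0.3578  0.1958] -54.02627978606776 0.2099983498413167 [-0.5663  0.5777 -2.7395] [-0.0022  0.0024 -1.    ]
expected jaw [ 0.4585 -0.2895] px [313.6436 399.9828]
wrench_jaw []
nut_mid []
clampnut [(array([248.5, 240.6]), array([ 0.5327, -0.3095,  0.115 ]), 0.34)]
```

View pics/w4.png

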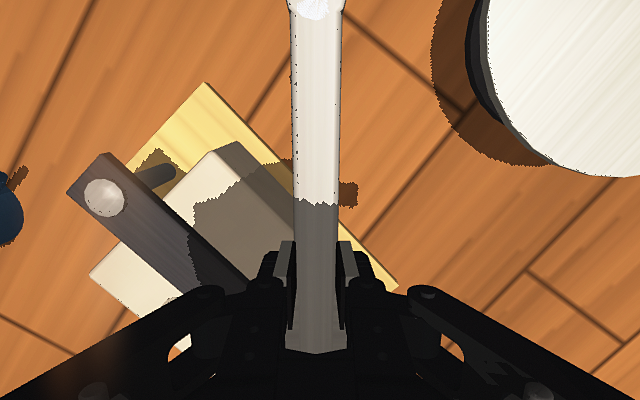

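The handle runs straight through the tool (columns 292–342), so the heading in the grip is fine, but the gripper hides the jaw and the nut. I'll check them in the top and side views. I'll also check how close the white wheel at right comes to the handle's sweep.

Run:
```python
from h import *
np.set_printoptions(precision=4,suppress=True)
s=arm.state();p=np.array(s["tool_pos"])
t=arm.snapshot("top");d=arm.snapshot("side");w=arm.snapshot("wrist")
print("wheel",tri([(t,(530,237)),(d,(377,128))]), "edge px in wrist at (470,80) z=.05,.1,.15",[onz(w,(470,80),z)[:2] for z in(.05,.1,.15)])
for nm,c in(("top",t),("side",d)):
  for k in("wrench_jaw","wrench","nut_mid","clampnut"):
    print(nm,k,[(np.round(q["uv"],1),round(q["conf"],2)) for q in arm.tip_of(c,k)[:3]])
j=[.4585,-.2895,p[2]+.001]
print("exp jaw px",proj(t,j),proj(d,j),"nut",proj(t,[.4242,-.2378,.1485]),proj(d,[.4242,-.2378,.1485]))
a=cv2.resize(t["img"][150:300,340:560],(780,532),interpolation=cv2.INTER_CUBIC); a=cv2.resize(a,(440,300))
b=cv2.resize(d["img"][90:190,300:440],(440,300),interpolation=cv2.INTER_CUBIC)
cv2.imwrite("pics/c5.png",np.vstack([a,b])[:600])
```

```text
wheel [ 0.3981 -0.6047  0.0801] edge px in wrist at (470,80) z=.05,.1,.15 [array([ 0.4582, -0.5092]), array([ 0.4737, -0.4928]), array([ 0.4891, -0.4764])]
top wrench_jaw [(array([435.2, 210.2]), 0.8), (array([243.8, 311.6]), 0.62), (array([243.1, 218.5]), 0.25)]
top wrench [(array([471.6, 186.9]), 0.9), (array([217.4, 289.1]), 0.89), (array([411.1, 224.8]), 0.21)]
top nut_mid [(array([405.6, 221.8]), 0.53)]
top clampnut [(array([406.3, 226.9]), 0.5)]
side wrench_jaw [(array([469.3, 313.5]), 0.89), (array([351.1, 122.1]), 0.85)]
side wrench [(array([334.9, 113.2]), 0.87), (array([434. , 345.7]), 0.62)]
side nut_mid [(array([357.4, 150.5]), 0.57)]
side clampnut [(array([356.4, 154.3]), 0.56)]
exp jaw px [435.0734 211.8984] [349.8422 122.6986] nut [410.9796 225.1701] [358.5514 145.7008]
```

View pics/c5.png

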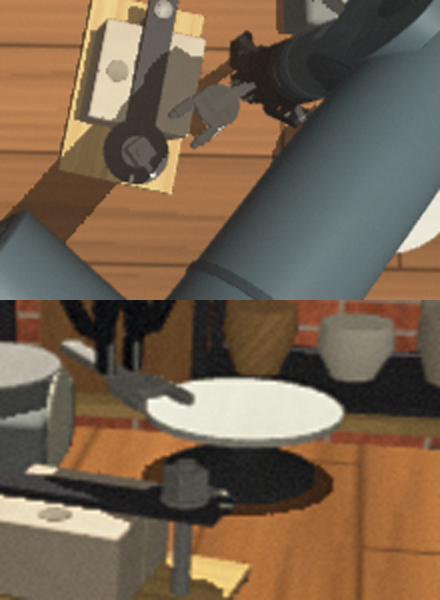

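The jaw sits where predicted, and the wheel (about 0.40, -0.605, radius 0.115, z about 0.08) is about 50 mm clear of the sweep. Next I align with the nut's flats and go down to nut height.

Emit:
jog_arm --pt "0 -0.22 0.3 -0.1" --pt "0 0 0.6 0" --pt "0 0 0.7 0" --pt "0 0 0.6 0" --pt "0 0 0.3 0" --pt "0 0 0 0" --pt "0 0 0 0"

```text
time: 22.1
tool_pos: [0.5136, -0.355, 0.1354]
tool_rot: [2.806, -1.412, 0.001]
wrist_force: [-0.1, 0.5, -1.9]
opening: 0.21
gripper_force: 59.1
```

```bash
cat > chk.py <<'E'
from h import *
import sys
np.set_printoptions(precision=4,suppress=True)
s=arm.state();R=Ro.from_rotvec(s["tool_rot"]).as_matrix()
th=np.arctan2(R[1,0],R[0,0]);p=np.array(s["tool_pos"])
print(s["time"],p,np.degrees(th),s["opening"],"F",s["wrist_force"],"M",s["torque"],"q6",s["q"][5])
A=np.array([.4248,-.2363]);v=p[:2]-A
print("along(-jaw .0839)",v@[np.cos(th),np.sin(th)]-.0839,"lateral",v@[np.sin(th),-np.cos(th)])
if len(sys.argv)>1:
    t=arm.snapshot("top");d=arm.snapshot("side")
    a=cv2.resize(t["img"][180:255,360:470],(440,300),interpolation=cv2.INTER_CUBIC)
    b=cv2.resize(d["img"][90:190,300:440],(440,300),interpolation=cv2.INTER_CUBIC)
    cv2.imwrite(f"pics/{sys.argv[1]}.png",np.vstack([a,b]))
E
python3 chk.py
```

```text
22.1 [ 0.5136 -0.355   0.1354] -53.432345927150145 0.21036861823531183 F [-0.0883  0.453  -1.9419] M [-0.0403 -0.0397 -0.0051] q6 -2.9154209944440472
along(-jaw .0839) 0.06439063064851275 lateral -0.0005938973224664674
```

Emit:
jog_arm --pt "-0.3 0.02 0 0" --pt "-0.5 0 0 0" --pt "-0.5 0 0 0" --pt "-0.3 0 0 0" --pt "0 0 0 0"

```text
time: 22.6
tool_pos: [0.4887, -0.3224, 0.1358]
tool_rot: [2.806, -1.412, 0.001]
wrist_force: [-0.2, -0.3, -3.0]
opening: 0.209
gripper_force: 59.2
```

```bash
python3 chk.py c6
```

```text
22.6 [ 0.4887 -0.3224  0.1358] -53.41294105523064 0.2087958000375523 F [-0.2174 -0.2997 -3.0411] M [-0.0115 -0.0097 -0.0044] q6 -2.900862998115889
along(-jaw .0839) 0.023300692663138042 lateral 2.970503006986342e-06
```

View pics/c6.png

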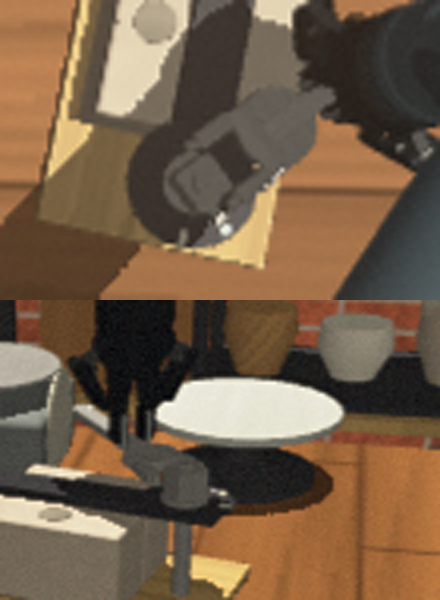

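The prongs straddle the nut evenly (crop 200,185). That was my last picture, so from here I go by numbers. I'll slide the jaw fully on.

Emit:
jog_arm --pt "-0.3 0 0 0" --pt "-0.3 0 0 0" --pt "-0.2 0 0 0" --pt "-0.12 0 0 0" --pt "0 0 0 0"

```text
time: 23.2
tool_pos: [0.4751, -0.3042, 0.135]
tool_rot: [-2.806, 1.412, 0.0]
wrist_force: [0.6, -0.5, -3.6]
opening: 0.209
gripper_force: 59.2
```

```bash
python3 chk.py
python3 - <<'E'
from h import *
A=np.array([.4248,-.2363])
s=arm.state();R=Ro.from_rotvec(s["tool_rot"]).as_matrix();p=np.array(s["tool_pos"])
th=np.degrees(np.arctan2(R[1,0],R[0,0])); L=.0845
# arc: 4 deg clockwise per row, plan in tool axes
c=np.radians(-4); 
u=np.array([L*np.cos(c)-L,L*np.sin(c)]) # in (toolx, left) frame ; tool y = right (cw)
print("per 4deg row: x",u[0]/.025,"y",-u[1]/.025,"turn",.8)
E
```

```text
23.2 [ 0.4751 -0.3042  0.135 ] -53.42715641851903 0.20932937829398215 F [ 0.5523 -0.5287 -3.6267] M [ 0.0277  0.0082 -0.0126] q6 -2.8910920438354286
along(-jaw .0839) 0.0006092448275886175 lateral 8.300076397644965e-05
per 4deg row: x -0.008233510121793963 y 0.23577688125514354 turn 0.8
```

Emit:
jog_arm --pt "0 0.12 0 0.4" --pt "0 0.12 0 0.4" --pt "0 0 0 0"

```text
time: 23.5
tool_pos: [0.4703, -0.3087, 0.135]
tool_rot: [2.753, -1.512, 0.0]
wrist_force: [0.0, -0.9, -2.2]
opening: 0.21
gripper_force: 59.2
```

Emit:
jog_arm --pt "-0.01 0.12 0 0.4" --pt "0 0 0 0"

```text
time: 23.7
tool_pos: [0.4678, -0.3099, 0.1351]
tool_rot: [-2.727, 1.56, -0.0]
wrist_force: [0.3, 1.0, -4.6]
opening: 0.213
gripper_force: 59.2
```

Emit:
jog_arm --pt "0 0.12 0 0.4" --pt "0 0 0 0"

```text
time: 23.9
tool_pos: [0.4653, -0.3111, 0.1351]
tool_rot: [-2.699, 1.607, -0.0]
wrist_force: [1.2, 1.1, -3.1]
opening: 0.209
gripper_force: 59.2
```

Emit:
jog_arm --pt "-0.01 0.12 0 0.4" --pt "0 0 0 0"

```text
time: 24.1
tool_pos: [0.4631, -0.3121, 0.1352]
tool_rot: [-2.671, 1.651, -0.001]
wrist_force: [3.0, 2.3, -3.9]
opening: 0.209
gripper_force: 59.2
```

```bash
python3 chk.py
```

```text
24.1 [ 0.4631 -0.3121  0.1352] -63.433183352279194 0.2085853638641256 F [ 3.0002  2.3288 -3.8599] M [ 0.355  -0.5028  0.0132] q6 -2.741918018703381
along(-jaw .0839) 0.0010000335111298997 lateral -0.0003419276477482704
```

Emit:
jog_arm --pt "0 0.12 0 0.4" --pt "0 0 0 0"

```text
time: 24.3
tool_pos: [0.4605, -0.3134, 0.1352]
tool_rot: [-2.642, 1.698, -0.002]
wrist_force: [4.1, 1.9, -3.5]
opening: 0.212
gripper_force: 59.2
```

Emit:
jog_arm --pt "-0.01 0.12 0 0.4" --pt "0 0 0 0"

```text
time: 24.5
tool_pos: [0.4577, -0.3146, 0.1353]
tool_rot: [-2.612, 1.743, -0.002]
wrist_force: [4.6, 1.6, -2.7]
opening: 0.208
gripper_force: 59.2
```

Emit:
jog_arm --pt "0 0.12 0 0.4" --pt "0 0 0 0"

```text
time: 24.7
tool_pos: [0.4549, -0.3158, 0.1353]
tool_rot: [-2.582, 1.788, -0.002]
wrist_force: [3.9, 2.0, -4.7]
opening: 0.207
gripper_force: 59.2
```

```bash
python3 chk.py
python3 - <<'E'
from h import *
t=arm.snapshot("top");d=arm.snapshot("side");np.set_printoptions(precision=4,suppress=True)
for nm,c in(("top",t),("side",d)):
  for k in("wrench_jaw","clampnut"):
    print(nm,k,[(np.round(q["uv"],1),round(q["conf"],2)) for q in arm.tip_of(c,k)[:2]])
print(proj(t,[.4248,-.2363,.136]),proj(d,[.4248,-.2363,.136]))
E
```

```text
24.7 [ 0.4549 -0.3158  0.1353] -69.41039218665658 0.20682333771792955 F [ 3.9092  1.9667 -4.7368] M [ 0.4937 -0.9407 -0.0664] q6 -2.6521591875449753
along(-jaw .0839) 0.0010885362051734349 lateral -0.00024047224136233424
top wrench_jaw [(array([242.9, 309.6]), 0.69), (array([409.1, 224.6]), 0.56)]
top clampnut [(array([407.5, 224.3]), 0.69)]
side wrench_jaw [(array([470.9, 314.5]), 0.67), (array([359.7, 146.9]), 0.46)]
side clampnut [(array([356.4, 155.1]), 0.62)]
[409.3144 225.1063] [358.0935 149.9371]
```

The force has levelled off at about 4.5 N, so the nut is turning with the wrench, lagging by about 8–9° from slack. I'll sweep on to just short of the bar mark.

Emit:
jog_arm --pt "-0.005 0.18 0 0.6" --pt "-0.005 0.18 0 0.6" --pt "-0.005 0.18 0 0.6" --pt "-0.005 0.18 0 0.6" --pt "-0.005 0.18 0 0.6" --pt "-0.005 0.18 0 0.6"

```text
time: 25.6
tool_pos: [0.4289, -0.3212, 0.1353]
tool_rot: [-2.269, 2.171, -0.003]
wrist_force: [4.9, 2.1, -3.9]
opening: 0.209
gripper_force: 59.2
```

```bash
python3 chk.py
```

```text
25.6 [ 0.4289 -0.3212  0.1353] -87.47357869230976 0.20892965825923374 F [ 4.934   2.0941 -3.9085] M [ 0.4506 -1.1515  0.051 ] q6 -2.3770525946773713
along(-jaw .0839) 0.0011163694058178991 lateral -0.0003641894060171161
```

Emit:
jog_arm --pt "-0.01 0.18 0 0.6" --pt "-0.01 0.18 0 0.6" --pt "-0.01 0.18 0 0.6" --pt "-0.01 0.18 0 0.6" --pt "-0.01 0.18 0 0.6" --pt "0 0 0 0"

```text
time: 26.2
tool_pos: [0.4066, -0.3194, 0.1357]
tool_rot: [-1.967, 2.448, -0.005]
wrist_force: [5.8, 0.4, -4.8]
opening: 0.209
gripper_force: 59.1
```

```bash
python3 chk.py
```

```text
26.2 [ 0.4066 -0.3194  0.1357] -102.43821928119078 0.20906337812869363 F [ 5.7561  0.3658 -4.7782] M [ 0.0307 -1.0989  0.0439] q6 -2.1426873614143185
along(-jaw .0839) 0.0011384502895729204 lateral -9.251821786905497e-05
```

Run:
```python
from h import *
np.set_printoptions(precision=4,suppress=True)
w=arm.snapshot("wrist");s=arm.state();R=Ro.from_rotvec(s["tool_rot"]).as_matrix();p=np.array(s["tool_pos"])
# camera in tool frame
Rc=np.array(w["R"])@R; tc=np.array(w["t"])+np.array(w["R"])@p   # Xc=Rc Xt+tc
print("fx",w["fx"],"cam in tool",-Rc.T@tc)
N=np.array([.4248,-.2363,.118])
for px in((130,170),(170,170),(480,170),(520,170)):
  for th in(-95,-60,-130):
    for z in(.2,.23):
      c,sn=np.cos(np.radians(th)),np.sin(np.radians(th)); Rt=np.array([[c,sn,0],[sn,-c,0],[0,0,-1.]])
      # tool pos with nut at px: ray in tool frame
      d=Rc.T@np.array([(px[0]-w["cx"])/w["fx"],(px[1]-w["cy"])/w["fy"],1]); o=-Rc.T@tc
      zt=z-N[2]; k=(zt-o[2])/d[2]; Xt=o+k*d
      P=N-Rt@Xt; q1=np.arctan2(P[1],P[0])-np.arcsin(.063/np.hypot(*P[:2]))
      print(px,th,z,"TCP",P,"r",np.hypot(*P[:2]),"jaw",(P-Rt@[.0839,0,0])[:2],"tail",(P+Rt@[.122,0,0])[:2],"q6",q1-np.radians(th)-np.pi)
```

```text
fx 328.98181615594257 cam in tool [ 0.0688  0.0003 -0.145 ]
(130, 170) -95 0.2 TCP [ 0.2986 -0.1964  0.2   ] r 0.35742522511664676 jaw [ 0.3059 -0.1128] tail [ 0.288  -0.3179] q6 -2.2424627339020504
(130, 170) -95 0.23 TCP [ 0.2811 -0.2002  0.23  ] r 0.3451170013794693 jaw [ 0.2884 -0.1166] tail [ 0.2705 -0.3217] q6 -2.2858672317522926
(130, 170) -60 0.2 TCP [ 0.2986 -0.276   0.2   ] r 0.4065783651027635 jaw [ 0.2566 -0.2033] tail [ 0.3596 -0.3816] q6 -2.9960940712430073
(130, 170) -60 0.23 TCP [ 0.2864 -0.2891  0.23  ] r 0.406950859282834 jaw [ 0.2444 -0.2165] tail [ 0.3474 -0.3948] q6 -3.039954996566802
(130, 170) -130 0.2 TCP [ 0.3443 -0.1312  0.2   ] r 0.368499214727281 jaw [ 0.3983 -0.067 ] tail [ 0.2659 -0.2247] q6 -1.4086354454065049
(130, 170) -130 0.23 TCP [ 0.3278 -0.1243  0.23  ] r 0.350608247760449 jaw [ 0.3818 -0.06  ] tail [ 0.2494 -0.2178] q6 -1.4157564639064282
(170, 170) -95 0.2 TCP [ 0.3264 -0.1989  0.2   ] r 0.3822273245807642 jaw [ 0.3337 -0.1153] tail [ 0.3158 -0.3204] q6 -2.1962427906150337
(170, 170) -95 0.23 TCP [ 0.3126 -0.203   0.23  ] r 0.37270733726283506 
[... 1584 characters left out ...]
4197228
(520, 170) -95 0.23 TCP [ 0.588  -0.2272  0.23  ] r 0.6303494732413119 jaw [ 0.5953 -0.1437] tail [ 0.5773 -0.3488] q6 -1.9524300542506923
(520, 170) -60 0.2 TCP [ 0.5343 -0.1401  0.2   ] r 0.5523431876777041 jaw [ 0.4923 -0.0674] tail [ 0.5953 -0.2458] q6 -2.46516292538357
(520, 170) -60 0.23 TCP [ 0.5533 -0.1353  0.23  ] r 0.5695575538395928 jaw [ 0.5113 -0.0626] tail [ 0.6143 -0.2409] q6 -2.4450485584071098
(520, 170) -130 0.2 TCP [ 0.5526 -0.3063  0.2   ] r 0.6318322526139319 jaw [ 0.6066 -0.242 ] tail [ 0.4742 -0.3997] q6 -1.4786088369864159
(520, 170) -130 0.23 TCP [ 0.5637 -0.3225  0.23  ] r 0.6493798879208412 jaw [ 0.6176 -0.2582] tail [ 0.4852 -0.4159] q6 -1.4894730848343487
```

I'll back off 8°, pull the wrench clear and lift it, then measure the tab numerically from the wrist camera.

Emit:
jog_arm --pt "0 -0.18 0 -0.6" --pt "0 -0.18 0 -0.6" --pt "0 -0.12 0 -0.4" --pt "0 0 0 0" --pt "0.4 0 0 0" --pt "0.6 0 0 0" --pt "0.6 0 0 0" --pt "0.6 0 0 0" --pt "0.4 0 0 0" --pt "0 0 -0.8 0" --pt "0 0 -1 0" --pt "0 0 -0.8 0"

```text
time: 27.45
tool_pos: [0.412, -0.3863, 0.201]
tool_rot: [2.133, -2.307, -0.0]
wrist_force: [-0.3, -0.4, -1.8]
opening: 0.209
gripper_force: 59.3
```

```bash
python3 chk.py; python3 -c "
from h import *
plan(.3264,-.1989,.2,-95,9)"
```

```text
27.45 [ 0.412  -0.3863  0.201 ] -94.48757888807773 0.20868179865653563 F [-0.2518 -0.3975 -1.826 ] M [-0.0469 -0.0568 -0.0431] q6 -2.357911498555905
along(-jaw .0839) 0.06667383978019811 lateral 0.0010263801111475217
[[-0.8, 0.44, 0.0, 0.01], [-0.8, 0.45, 0.01, 0.01], [-0.8, 0.45, 0.0, 0.01], [-0.8, 0.44, 0.01, 0.02], [-0.8, 0.45, 0.0, 0.01], [-0.8, 0.45, 0.01, 0.01], [-0.8, 0.45, 0.0, 0.01], [-0.79, 0.45, 0.0, 0.01], [-0.8, 0.45, 0.01, 0.01]]
```

Emit:
jog_arm --pt "-0.8 0.45 0 0" --pt "-0.8 0.45 0 0" --pt "-0.8 0.45 0 0" --pt "-0.8 0.45 0 0" --pt "-0.8 0.45 0 0" --pt "-0.8 0.45 0 0" --pt "-0.8 0.45 0 0" --pt "-0.8 0.45 0 0" --pt "-0.8 0.45 0 0" --pt "0 0 0 0"

```text
time: 28.45
tool_pos: [0.3235, -0.196, 0.1999]
tool_rot: [2.135, -2.305, -0.004]
wrist_force: [-0.2, -0.3, -3.5]
opening: 0.205
gripper_force: 59.3
```

```bash
python3 chk.py
cat > tab.py <<'E'
from h import *
np.set_printoptions(precision=4,suppress=True)
w=arm.snapshot("wrist"); cv2.imwrite("pics/tabview.png",w["img"])
P={k:arm.tip_of(w,k)[:2] for k in("nut_mid","clampnut","dot_mark","tight_mark")}
for k,v in P.items(): print(k,[(np.round(q["uv"],1),onz(w,q["uv"],dict(nut_mid=.1345,clampnut=.115).get(k,.117)),round(q["conf"],2)) for q in v])
A=onz(w,P["clampnut"][0]["uv"],.115)[:2]
# plate centre from circle fit in rectified plane
r=rectify(w,(.4248,-.2363),.115,0); g=cv2.medianBlur(cv2.cvtColor(r,cv2.COLOR_BGR2GRAY),5)
h=cv2.HoughCircles(g,cv2.HOUGH_GRADIENT,2,50,param1=80,param2=15,minRadius=114,maxRadius=121)
if h is not None: print("circles",[(.4248+.08-v*4e-4,-.2363+.08-u*4e-4,rr*4e-4) for u,v,rr in h[0][:3]])
for m in arm.masks_of(w,"clampnut")[:2]:
    v,u=np.nonzero(m["mask"]); X=np.array([onz(w,q,.1195)[:2] for q in zip(u,v)])-A
    rad=np.hypot(*X.T);ang=np.degrees(np.arctan2(X[:,1],X[:,0]))%360
    print("conf",m["conf"],"n",len(u),[(lo,int(k.sum()),round(float(np.median(ang[k])),1) if k.any() else None) for lo in(24,26,28,30,32) for k in[(rad>lo/1e3)&(rad<(lo+2)/1e3)&(abs(ang-180)<60)]])
E
python3 tab.py
```

```text
28.45 [ 0.3235 -0.196   0.1999] -94.3771320007751 0.205123334501757 F [-0.227  -0.2615 -3.4871] M [-0.0989 -0.0018 -0.0056] q6 -2.207511073512662
along(-jaw .0839) -0.11634793368844445 lateral 0.10412344292713287
nut_mid [(array([150.9, 166.3]), array([ 0.426 , -0.2378,  0.1345]), 0.56)]
clampnut [(array([163.7, 163.5]), array([ 0.4267, -0.2366,  0.115 ]), 0.94)]
dot_mark [(array([205.6, 126.4]), array([ 0.3925, -0.2596,  0.117 ]), 0.69)]
tight_mark [(array([222.3, 171.2]), array([ 0.3859, -0.2284,  0.117 ]), 0.62)]
circles [(np.float32(0.42520002), np.float32(-0.23749998), np.float32(0.047039997)), (np.float32(0.43640003), np.float32(-0.26229998), np.float32(0.04792)), (np.float32(0.40040004), np.float32(-0.2783), np.float32(0.047039997))]
conf 0.61 n 51008 [(24, 219, 182.7), (26, 239, 182.5), (28, 258, 183.1), (30, 280, 182.6), (32, 288, 182.8)]
```

```bash
cat > prof.py <<'E'
from h import *
import sys
img=cv2.imread("pics/tabview.png"); w=arm.snapshot("wrist"); g=cv2.cvtColor(img,cv2.COLOR_BGR2GRAY).astype(np.float32)
C=np.array([float(sys.argv[1]),float(sys.argv[2])])
A=np.arange(140,240,2.)
print("ang",*A.astype(int))
for r,z in((25,.12),(27,.12),(29,.12),(31,.12),(33,.12),(36,.117),(39,.117),(42,.117),(45,.117)):
    q=np.array([proj(w,[*(C+r/1e3*np.array([np.cos(a),np.sin(a)])),z]) for a in np.radians(A)],np.float32)
    print(r,*cv2.remap(g,q[:,:1],q[:,1:],cv2.INTER_LINEAR)[:,0].astype(int))
E
python3 prof.py .4252 -.2375
```

```text
ang 140 142 144 146 148 150 152 154 156 158 160 162 164 166 168 170 172 174 176 178 180 182 184 186 188 190 192 194 196 198 200 202 204 206 208 210 212 214 216 218 220 222 224 226 228 230 232 234 236 238
25 90 90 91 89 88 91 90 89 88 88 89 88 90 90 92 93 89 103 215 225 222 221 222 221 223 223 236 139 86 92 94 95 94 94 94 95 96 95 95 95 96 94 94 94 94 94 97 96 97 102
27 91 91 91 91 89 90 91 89 88 88 88 88 89 91 92 93 89 92 217 225 222 221 222 222 223 227 201 87 92 93 94 94 94 95 97 96 96 95 95 95 94 94 94 97 98 97 96 96 93 94
29 89 90 91 91 91 89 90 92 89 90 89 89 90 90 92 94 89 84 197 227 223 222 222 223 226 240 89 89 94 93 94 95 96 97 95 95 94 95 95 93 98 98 97 97 94 96 96 97 97 96
31 88 89 90 91 91 89 89 91 90 89 89 89 89 90 87 112 98 79 179 191 161 183 215 246 228 197 92 94 95 94 96 96 97 95 96 96 96 96 97 99 97 94 97 99 97 97 99 100 99 96
33 90 88 88 90 92 92 90 92 91 89 89 90 89 90 79 214 254 254 254 215 33 32 29 35 40 48 95 95 95 95 99 97 96 96 96 96 99 99 96 95 98 99 98 100 99 98 96 97 96 95
36 91 88 88 91 92 92 90 91 91 90 89 90 90 89 119 254 252 253 231 93 99 97 96 93 94 95 96 96 99 98 97 97 97 97 99 99 97 100 97 145 204 230 121 92 98 96 95 97 97 99
39 89 92 89 88 92 92 92 90 93 91 90 91 90 91 145 254 252 253 201 92 97 97 93 96 96 97 97 100 98 98 97 97 99 98 97 102 103 28 252 252 252 252 253 228 93 101 101 100 100 99
42 84 89 94 91 90 93 94 93 93 92 91 92 92 91 99 255 254 255 107 100 96 97 93 96 97 97 100 98 98 98 99 100 97 102 103 103 100 99 165 255 252 252 255 159 99 101 100 98 98 98
45 228 186 187 101 106 108 109 106 107 111 117 117 120 120 111 94 84 70 61 52 59 61 44 47 70 69 69 73 96 107 105 102 107 106 106 101 101 100 100 103 55 96 100 99 99 99 100 101 101 101
```

```bash
cat > fit.py <<'E'
from h import *
from scipy.optimize import least_squares
import sys
def measure(fn,w):
    g=cv2.cvtColor(cv2.imread(fn),cv2.COLOR_BGR2GRAY)
    X0=np.array([.4265,-.237]); out={}
    n=320; px=.00025
    def rect(z):
        X=[X0+np.array(q)*n/2*px for q in((1,1),(1,-1),(-1,-1),(-1,1))]
        H=cv2.getPerspectiveTransform(np.float32([proj(w,[*q,z]) for q in X]),np.float32([[0,0],[n,0],[n,n],[0,n]]))
        return cv2.warpPerspective(g,H,(n,n),flags=cv2.INTER_CUBIC)
    for z,key in((.117,"mark"),(.120,"tab")):
        r=rect(z); n2,l,st,ce=cv2.connectedComponentsWithStats((r>170).astype(np.uint8))
        out[key]=[]
        for i in range(1,n2):
            if not 80<st[i,4]<9000: continue
            v,u=np.nonzero(l==i); X=np.c_[X0[0]+(n/2-v-.5)*px,X0[1]+(n/2-u-.5)*px]
            e=np.linalg.eigh(np.cov(X.T)); 
            ax=np.degrees(np.arctan2(*e[1][::-1,1]))%180
            out[key].append((X.mean(0),st[i,4]*px*px*1e6,np.sqrt(e[0])*1e3,ax)); 
    return out
np.set_printoptions(precision=4,suppress=True)
if __name__=="__main__":
    w=arm.snapshot("wrist")
    for k,v in measure("pics/tabview.png",w).items():
        for c in v: print(k,"c",c[0],"area mm2",round(c[1],1),"sd",c[2],"axis",round(c[3],1))
E
python3 fit.py; python3 prof.py .427 -.237 | awk '{print $1,$15,$16,$17,$18,$19,$20,$21,$22,$23,$24,$25,$26,$27,$28,$29,$30}'
```

```text
mark c [ 0.465  -0.2064] area mm2 48.5 sd [0.9556 4.562 ] axis 88.2
mark c [ 0.4628 -0.2745] area mm2 40.2 sd [1.4679 2.4019] axis 20.9
mark c [ 0.4156 -0.2466] area mm2 425.8 sd [ 5.6247 15.2644] axis 140.5
mark c [ 0.4227 -0.2195] area mm2 11.1 sd [0.3943 2.4585] axis 18.9
mark c [ 0.3938 -0.2021] area mm2 166.8 sd [2.8929 5.666 ] axis 27.1
mark c [ 0.3947 -0.2635] area mm2 53.7 sd [2.0562 2.083 ] axis 17.1
mark c [ 0.3904 -0.2758] area mm2 20.4 sd [0.7282 2.6419] axis 172.7
mark c [ 0.3904 -0.2329] area mm2 41.8 sd [1.5286 2.2733] axis 166.8
tab c [ 0.4642 -0.2072] area mm2 89.2 sd [1.4441 5.4226] axis 90.2
tab c [ 0.4618 -0.2745] area mm2 50.4 sd [1.5461 2.8219] axis 11.2
tab c [ 0.4143 -0.2469] area mm2 414.4 sd [ 5.5641 15.0647] axis 140.5
tab c [ 0.4214 -0.2201] area mm2 10.6 sd [0.3881 2.3644] axis 18.4
tab c [ 0.3941 -0.2021] area mm2 173.1 sd [2.9263 6.0798] axis 26.0
tab c [ 0.3938 -0.2636] area mm2 51.8 sd [2.0061 2.0584] axis 13.9
tab c [ 0.39   -0.2758] area mm2 18.0 sd [0.7181 2.4323] axis 171.7
tab c [ 0.3899 -0.2335] area mm2 36.2 sd [1.5156 1.9822] axis 165.1
ang 166 168 170 172 174 176 178 180 182 184 186 188 190 192 194 196
25 89 92 92 90 73 239 227 222 221 220 220 221 222 229 183 85
27 90 91 92 92 77 201 227 222 221 222 221 223 225 238 87 88
29 89 91 92 92 77 204 227 223 222 222 223 223 231 148 85 93
31 90 92 93 93 82 165 228 223 222 222 223 226 244 87 93 93
33 90 90 89 109 81 159 214 170 199 234 244 233 166 91 95 95
36 90 72 252 252 252 254 155 94 99 100 94 98 97 94 96 96
39 92 82 254 252 252 254 96 97 96 95 94 95 96 96 97 99
42 93 78 243 252 252 251 95 97 97 94 96 96 97 98 98 98
45 85 89 160 162 210 129 103 97 96 95 96 96 98 99 98 99
```

```bash
cat > ls.py <<'E'
from h import *
from scipy.optimize import least_squares
import sys
fn=sys.argv[1]; w=arm.snapshot("wrist"); g=cv2.cvtColor(cv2.imread(fn),cv2.COLOR_BGR2GRAY).astype(np.float32)
C0=np.array([.427,-.238]); A=np.arange(150,205,.25)
def edges(r,z):
    q=np.array([proj(w,[*(C0+r/1e3*np.array([np.cos(a),np.sin(a)])),z]) for a in np.radians(A)],np.float32)
    b=cv2.remap(g,q[:,:1],q[:,1:],cv2.INTER_LINEAR)[:,0]>155
    l=np.flatnonzero(b)
    if len(l)<8: return None
    runs=np.split(l,np.flatnonzero(np.diff(l)>1)+1); k=max(runs,key=len)
    return [C0+r/1e3*np.array([np.cos(np.radians(a)),np.sin(np.radians(a))]) for a in(A[k[0]],A[k[-1]])]
T=[e for r in np.arange(24.5,31.5,.5) if (e:=edges(r,.120))]; M=[e for r in np.arange(36.5,43,.5) if (e:=edges(r,.117))]
T,M=np.array(T)*1e3,np.array(M)*1e3
import fit
D=[c[0] for c in fit.measure(fn,w)["mark"] if 40<c[1]<65 and c[2][0]>1.8]
D=np.array(D[0])*1e3
def res(x):
    C=x[:2]; lat=lambda X,a: (X-C)@np.array([-np.sin(a),np.cos(a)])
    d=C+40*np.array([np.cos(x[3]+.8),np.sin(x[3]+.8)])
    # edge0 (low angle) lies at lateral -w/2, edge1 at +w/2
    return np.r_[(lat(T[:,0],x[2])+4)/3,(lat(T[:,1],x[2])-4)/3,(lat(M[:,0],x[3])+2.5)/3,(lat(M[:,1],x[3])-2.5)/3,(d-D)/1.0]
s=least_squares(res,[427,-238,np.radians(178),np.radians(169)],loss="soft_l1",f_scale=.3)
print("C",s.x[:2],"tab",np.degrees(s.x[2]),"mark",np.degrees(s.x[3]),"short by",np.degrees(s.x[2]-s.x[3]),"rms",np.sqrt(np.mean(s.fun**2)),len(T),len(M))
print("widths tab",np.linalg.norm(T[:,0]-T[:,1],axis=1)[::4],"mark",np.linalg.norm(M[:,0]-M[:,1],axis=1)[::4])
E
python3 ls.py pics/tabview.png
```

```text
C [ 428.1316 -241.425 ] tab 174.68270488541256 mark 167.01862337827868 short by 7.664081507133883 rms 0.05106970719442863 14 13
widths tab [8.0873 8.0625 8.1791 8.094 ] mark [5.5687 5.5388 4.9449 5.3742]
```

The fit is clean: the tab is 7.7° short of the bar mark. I'll go back, re-engage with the flats (heading -93°) and finish the turn.

Emit:
jog_arm --pt "0.8 -0.45 0 0" --pt "0.8 -0.45 0 0" --pt "0.8 -0.45 0 0" --pt "0.8 -0.45 0 0" --pt "0.8 -0.45 0 0" --pt "0.8 -0.45 0 0" --pt "0.8 -0.45 0 0" --pt "0.8 -0.45 0 0" --pt "0.8 -0.45 0 -0.3" --pt "0 0 0 0"

```text
time: 29.95
tool_pos: [0.4135, -0.3884, 0.1994]
tool_rot: [2.162, -2.278, 0.003]
wrist_force: [-0.1, -0.1, -2.1]
opening: 0.211
gripper_force: 59.4
```

```bash
python3 chk.py
```

```text
29.95 [ 0.4135 -0.3884  0.1994] -93.00586150068756 0.21141627988537234 F [-0.0543 -0.0933 -2.0984] M [ 0.0789  0.0298 -0.0605] q6 -2.383970970297916
along(-jaw .0839) 0.0685364361649794 lateral 0.0033555978572858106
```

Emit:
jog_arm --pt "0 -0.13 0.3 0" --pt "0 0 0.7 0" --pt "0 0 0.8 0" --pt "0 0 0.5 0" --pt "0 0 0.28 0" --pt "0 0 0 0" --pt "0 0 0 0"

```text
time: 30.65
tool_pos: [0.4158, -0.3857, 0.1361]
tool_rot: [2.164, -2.278, 0.001]
wrist_force: [-0.6, 0.6, -2.9]
opening: 0.21
gripper_force: 59.4
```

```bash
python3 chk.py
```

```text
30.65 [ 0.4158 -0.3857  0.1361] -92.93836471236519 0.20987599213137487 F [-0.5913  0.623  -2.9021] M [-0.0325 -0.0361 -0.0226] q6 -2.379246776426788
along(-jaw .0839) 0.06578079813735421 lateral 0.0013344267938071484
```

Emit:
jog_arm --pt "-0.3 -0.05 0 0" --pt "-0.5 0 0 0" --pt "-0.5 0 0 0" --pt "-0.3 0 0 0" --pt "0 0 0 0"

```text
time: 31.15
tool_pos: [0.4188, -0.344, 0.1357]
tool_rot: [-2.165, 2.276, 0.001]
wrist_force: [-0.1, -0.2, -3.1]
opening: 0.21
gripper_force: 59.4
```

Emit:
jog_arm --pt "-0.3 0 0 0" --pt "-0.3 0 0 0" --pt "-0.3 0 0 0" --pt "-0.1 0 0 0" --pt "0 0 0 0"

```text
time: 31.65
tool_pos: [0.4202, -0.3203, 0.1356]
tool_rot: [2.164, -2.277, -0.0]
wrist_force: [0.3, -0.6, -3.1]
opening: 0.209
gripper_force: 59.4
```

```bash
python3 chk.py
```

```text
31.65 [ 0.4202 -0.3203  0.1356] -92.90954307306082 0.20940852663470588 F [ 0.2555 -0.603  -3.1087] M [-0.0143  0.0006 -0.0144] q6 -2.2913799152352916
along(-jaw .0839) 0.00022869509711589964 lateral 0.0003753442046819588
```

Emit:
jog_arm --pt "0 0.18 0 0.6" --pt "0 0.18 0 0.6" --pt "0 0.18 0 0.6" --pt "-0.005 0.18 0 0.6" --pt "-0.005 0.18 0 0.6" --pt "0 0 0 0"

```text
time: 32.25
tool_pos: [0.3992, -0.318, 0.1362]
tool_rot: [-1.847, 2.54, -0.005]
wrist_force: [4.1, -0.7, -4.2]
opening: 0.207
gripper_force: 59.3
```

```bash
python3 chk.py
```

```text
32.25 [ 0.3992 -0.318   0.1362] -107.93639455061661 0.20711334230276804 F [ 4.1262 -0.675  -4.2232] M [-0.2712 -0.6957  0.1194] q6 -2.0553065241596826
along(-jaw .0839) 0.0017305429465542116 lateral -0.0008046611956950295
```

Emit:
jog_arm --pt "-0.01 0.09 0 0.24" --pt "0 0 0 0" --pt "0 0 0 0"

```text
time: 32.55
tool_pos: [0.3973, -0.3174, 0.1362]
tool_rot: [-1.821, 2.559, -0.005]
wrist_force: [4.7, -2.4, -4.0]
opening: 0.209
gripper_force: 59.3
```

```bash
python3 chk.py
```

```text
32.55 [ 0.3973 -0.3174  0.1362] -109.13275303343887 0.20854436033233806 F [ 4.7231 -2.434  -3.9808] M [-0.5302 -0.8609  0.0719] q6 -2.0357680770486444
along(-jaw .0839) 0.0016993734634238311 lateral -0.000617864775065617
```

Emit:
jog_arm --pt "0 -0.18 0 -0.6" --pt "0 -0.18 0 -0.6" --pt "0 -0.15 0 -0.5" --pt "0 0 0 0" --pt "0.4 0 0 0" --pt "0.6 0 0 0" --pt "0.6 0 0 0" --pt "0.6 0 0 0" --pt "0.4 0 0 0" --pt "0 0 -0.8 0" --pt "0 0 -1 0" --pt "0 0 -0.8 0"

```text
time: 33.75
tool_pos: [0.3958, -0.3844, 0.2015]
tool_rot: [2.005, -2.419, -0.0]
wrist_force: [1.0, -0.7, -2.8]
opening: 0.21
gripper_force: 59.5
```

```bash
python3 chk.py; python3 -c "
from h import *
plan(.3235,-.196,.2,-94.4,9)"
```

```text
33.75 [ 0.3958 -0.3844  0.2015] -100.69632098897284 0.21021139653102727 F [ 1.0476 -0.7136 -2.811 ] M [-0.0416 -0.0566  0.0132] q6 -2.26983065072438
along(-jaw .0839) 0.06704292079454433 lateral 0.001021632617205584
[[-0.76, 0.47, 0.01, -0.14], [-0.77, 0.46, 0.0, -0.14], [-0.78, 0.46, 0.01, -0.14], [-0.78, 0.44, 0.01, -0.14], [-0.78, 0.43, 0.0, -0.14], [-0.79, 0.42, 0.01, -0.14], [-0.8, 0.42, 0.01, -0.14], [-0.8, 0.4, 0.0, -0.14], [-0.81, 0.4, 0.01, -0.14]]
```

Emit:
jog_arm --pt "-0.75 0.45 0 -0.15" --pt "-0.75 0.45 0 -0.15" --pt "-0.8 0.45 0 -0.15" --pt "-0.8 0.45 0 -0.15" --pt "-0.8 0.45 0 -0.15" --pt "-0.8 0.4 0 -0.15" --pt "-0.8 0.4 0 -0.1" --pt "-0.8 0.4 0 -0.1" --pt "-0.8 0.4 0 -0.1" --pt "0 0 0 0" --pt "0 0 0 0"

```text
time: 34.85
tool_pos: [0.3247, -0.1951, 0.2008]
tool_rot: [2.129, -2.309, 0.002]
wrist_force: [-0.2, 0.7, -3.1]
opening: 0.208
gripper_force: 59.4
```

```bash
python3 chk.py
python3 - <<'E'
from h import *
w=arm.snapshot("wrist");cv2.imwrite("pics/tabview2.png",w["img"])
E
python3 ls.py pics/tabview2.png; sed -i 's/tabview.png/tabview2.png/' prof.py; python3 prof.py .428 -.2414 | cut -d' ' -f1,11-32
```

```text
34.85 [ 0.3247 -0.1951  0.2008] -94.64137873601233 0.2078889758320821 F [-0.2301  0.7169 -3.1021] M [-0.0618 -0.0206  0.0194] q6 -2.1983844340954724
along(-jaw .0839) -0.11684979185017769 lateral 0.10309137627994663
C [ 426.0684 -238.852 ] tab 169.2132548131339 mark 167.18503746777682 short by 2.028217345357069 rms 0.06449359391245113 14 13
widths tab [7.7709 8.1768 8.056  7.8301] mark [5.2511 5.7064 5.474  5.1891]
ang 158 160 162 164 166 168 170 172 174 176 178 180 182 184 186 188 190 192 194 196 198 200
25 210 193 164 186 201 163 204 237 115 58 56 60 65 63 51 62 27 53 97 98 90 96
27 230 223 222 220 220 221 222 236 87 91 95 91 93 95 96 94 94 95 97 96 95 94
29 212 224 221 220 220 222 223 223 80 92 95 91 93 94 94 95 94 98 96 95 95 94
31 166 230 222 221 222 222 224 219 73 93 94 93 93 95 95 94 97 95 97 96 96 96
33 29 237 223 222 222 222 225 235 74 95 92 93 95 95 96 96 98 96 95 96 95 98
36 104 240 241 205 172 147 140 115 94 95 94 95 95 97 97 97 97 97 96 97 99 97
39 90 126 254 252 254 207 96 98 97 92 95 96 97 97 99 98 97 97 98 100 97 102
42 92 73 254 252 253 199 97 96 95 93 96 96 97 100 97 97 97 100 100 99 103 103
45 92 87 209 252 253 214 95 96 96 96 96 96 98 99 99 99 100 101 98 103 103 102
```

The tab is about 2° short of the bar's centre line, so it points at the bar and isn't past it. Next I take the wrench back to its place on the mat.

```bash
python3 -c "
from h import *
plan(.5822,.2815,.2,168.4,24)"
```

```text
[[-0.83, -0.36, 0.0, 0.81], [-0.85, -0.3, 0.0, 0.81], [-0.87, -0.25, 0.0, 0.8], [-0.88, -0.18, 0.01, 0.81], [-0.9, -0.11, 0.0, 0.81], [-0.9, -0.06, 0.0, 0.81], [-0.91, 0.01, 0.0, 0.8], [-0.9, 0.07, 0.0, 0.81], [-0.89, 0.14, 0.0, 0.81], [-0.88, 0.2, 0.0, 0.81], [-0.86, 0.26, 0.0, 0.8], [-0.85, 0.32, 0.01, 0.81]]
[[-0.82, 0.38, 0.0, 0.81], [-0.79, 0.44, 0.0, 0.81], [-0.76, 0.49, 0.0, 0.8], [-0.72, 0.54, 0.0, 0.81], [-0.68, 0.59, 0.0, 0.81], [-0.64, 0.64, 0.0, 0.81], [-0.59, 0.68, 0.0, 0.8], [-0.54, 0.73, 0.01, 0.81], [-0.49, 0.76, 0.0, 0.81], [-0.44, 0.79, 0.0, 0.81], [-0.38, 0.82, 0.0, 0.8], [-0.32, 0.84, 0.0, 0.81]]
```

Emit:
jog_arm --pt "-0.85 -0.35 0 0.8" --pt "-0.85 -0.3 0 0.8" --pt "-0.85 -0.25 0 0.8" --pt "-0.9 -0.2 0 0.8" --pt "-0.9 -0.1 0 0.8" --pt "-0.9 -0.05 0 0.8" --pt "-0.9 0 0 0.8" --pt "-0.9 0.05 0 0.8" --pt "-0.9 0.15 0 0.8" --pt "-0.9 0.2 0 0.8" --pt "-0.85 0.25 0 0.8" --pt "-0.85 0.3 0 0.85"

```text
time: 36.2
tool_pos: [0.4542, 0.0448, 0.2003]
tool_rot: [0.994, -2.98, 0.0]
wrist_force: [0.6, -0.2, -3.6]
opening: 0.211
gripper_force: 59.5
```

Emit:
jog_arm --pt "-0.8 0.4 0 0.8" --pt "-0.8 0.45 0 0.8" --pt "-0.75 0.5 0 0.8" --pt "-0.7 0.55 0 0.8" --pt "-0.7 0.6 0 0.8" --pt "-0.65 0.65 0 0.8" --pt "-0.6 0.7 0 0.8" --pt "-0.55 0.75 0 0.8" --pt "-0.5 0.75 0 0.85" --pt "-0.45 0.8 0 0.85" --pt "-0.35 0.8 0 0.8" --pt "-0.3 0.85 0 0.8"

```text
time: 37.4
tool_pos: [0.5799, 0.2864, 0.1996]
tool_rot: [-0.318, -3.125, 0.001]
wrist_force: [0.7, 0.5, -2.5]
opening: 0.209
gripper_force: 59.5
```

```bash
python3 chk.py; python3 -c "
from h import *
plan(.578,.283,.06,168.4,8)"
```

```text
37.4 [0.5799 0.2864 0.1996] 168.39653907192758 0.20919540970527578 F [ 0.7078  0.51   -2.5147] M [-0.0084 -0.047  -0.0279] q6 0.5633785693606052
along(-jaw .0839) -0.13070239336864214 lateral 0.5432287862840706
[[0.01, -0.02, 0.7, 0.0], [0.0, -0.02, 0.7, 0.0], [0.01, -0.02, 0.69, 0.0], [0.0, -0.01, 0.7, 0.0], [0.01, -0.02, 0.7, 0.0], [0.01, -0.02, 0.7, 0.0], [0.0, -0.02, 0.7, 0.0], [0.01, -0.02, 0.7, 0.0]]
```

Emit:
jog_arm --pt "0.15 -0.09 0.5 0" --pt "0.14 -0.09 0.9 0" --pt "0 0 1 0" --pt "0 0 1 0" --pt "0 0 1 0" --pt "0 0 1 0" --pt "0 0 0.8 0" --pt "0 0 0.5 0" --pt "0 0 0.3 0" --pt "0 0 0 0" --pt "0 0 0 0"

```text
time: 38.5
tool_pos: [0.5716, 0.2832, 0.0263]
tool_rot: [0.312, 3.125, 0.001]
wrist_force: [0.7, -1.4, -3.5]
opening: 0.21
gripper_force: 59.6
```

Emit:
jog_arm --pt "0 0 0.2 0" --pt "0 0 0.2 0" --pt "0 0 0.1 0" --pt "0 0 0.05 0" --pt "0 0 0 0"

```text
time: 39.0
tool_pos: [0.5705, 0.283, 0.0115]
tool_rot: [-0.312, -3.126, 0.0]
wrist_force: [0.3, -0.5, -3.0]
opening: 0.207
gripper_force: 59.6
```

Emit:
jog_arm --pt "0 0 0.03 0" --pt "0 0 0.02 0" --pt "0 0 0 0"

```text
time: 39.3
tool_pos: [0.5709, 0.2831, 0.0111]
tool_rot: [0.312, 3.126, 0.0]
wrist_force: [-1.4, -0.2, 1.3]
opening: 0.208
gripper_force: 60.1
```

Contact: the force has turned upward. I'll release, lift off and check the placing.

Emit:
jog_arm --pt "0 0 0 0" --pt "0 0 0 0" --pt "0 0 0 0" --pt "0 0 0 0" --pt "0 0 0 0" --fingers 0.6

```text
time: 39.8
tool_pos: [0.5708, 0.2831, 0.0106]
tool_rot: [0.312, 3.126, 0.0]
wrist_force: [-0.0, -0.6, -0.1]
opening: 0.6
gripper_force: 0.0
```

Emit:
jog_arm --pt "0 0 -0.3 0" --pt "0 0 -0.6 0" --pt "0 0 -1 0" --pt "0 0 -1 0" --pt "0 0 -1 0" --pt "0 0 -1 0" --pt "0 0 -1 0" --pt "0 0 -1 0" --pt "0 0 -1 0" --pt "0 0 -1 0" --pt "0 0 -0.5 0" --pt "0 0 0 0"

```text
time: 41.0
tool_pos: [0.572, 0.2836, 0.2486]
tool_rot: [0.311, 3.121, 0.004]
wrist_force: [-0.2, 1.2, 1.7]
opening: 0.597
gripper_force: 0.0
```

```bash
python3 wr.py
python3 - <<'E'
from h import *
np.set_printoptions(precision=4,suppress=True)
print(arm.state()["time"],arm.state()["opening"]);w=arm.snapshot("wrist")
m=arm.masks_of(w,"mat")[0]; print("mat conf",m["conf"],"extent",m["extent"])
k=np.array(np.nonzero(m["mask"])).T[:,::-1].astype(np.float32); b=cv2.boxPoints(cv2.minAreaRect(k)); print("mat corners",[onz(w,q,.006)[:2] for q in b])
for n in("small_wrench","spare_nut"): print(n,[(onz(w,q["uv"],.006)[:2],round(q["conf"],2)) for q in arm.tip_of(w,n)[:2]])
E
```

```text
handle rows 123 width 0.020044190412058856 heading -11.578785901827736 line [-0.2049  0.3987] res 0.0002319912013083727
extent along 0.22278071418330936
back [0.4514 0.3062] front [0.6696 0.2615] origin from front-137mm [0.5354 0.289 ] from jaw-net
jaw z by two views [array([ 0.6632,  0.2653, -0.0135]), array([0.3305, 0.2182, 0.7215])]
41.25 0.5984097119532459
mat conf 0.78 extent [134.0, 39.2, 386.3, 261.5]
mat corners [array([0.4026, 0.1136]), array([0.4422, 0.3787]), array([0.6906, 0.3576]), array([0.6469, 0.0417])]
small_wrench []
spare_nut [(array([0.441 , 0.2542]), 0.58)]
```

The wrench lies flat on the mat (length 223 mm, heading -11.6°), back inside its edges, and the arm is clear. I'll hand it in.

```bash
python3 -c "
from rig import arm
print(arm.job_done())"
```

```text
the job is handed in; nothing more can be done
None
```

I handed the job in at about 41 s: I turned the nut by hand to the dot, then with the wrench to the bar mark (last measured about 2° short of its centre, not past it), and laid the larger steel wrench flat on its mat about 10 mm back from where it was; the result of the judging was not shown.

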